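Pack the vial cassettes for transport

ROBOT

A 6-joint arm with a two-finger parallel gripper is mounted at the origin on the work surface. World frame = base frame: x ahead of the robot, y to its left, z up, the work surface at z = 0. Lengths are in m, angles in rad, forces in N, time in s.
With the tool pointing down it reaches from about 0.4 to 0.825 m from the base axis. Payload 7 kg.
Tool frame: the origin (TCP) lies between the finger pads; the fingertips stand 8 mm ahead of it and the grasp point (between the pads) lies 11 mm behind it; z points along the fingers, x is the direction in which the jaws open and shut, and the axes are right-handed (so a half turn about z gives the same grasp; the last joint's range is limited). The gripper opens to 85 mm and grips with 20 to 120 N. Pads are 22 mm wide; open, the fingers measure 114 mm over their backs; the gripper's body (76 mm by 85 mm) begins 54 mm behind the grasp point. The pads swing forward as they close: fully open they stand 13 mm farther back than shut.
Start: joints at [1.482, 0.359, 0.012, 0, -1.224, -0.288], TCP at [0.248, 0.628, 0.239] pointing down, gripper open.
Joint ranges: [-3.07, 3.07], [-1.43, 2.12], [-1.02, 1.25], [-3.03, 1.67], [-3.05, -0], [-3.03, 3.03]. Speed limits (rad/s): [2.39, 2.39, 3.01, 3.14, 3.14, 3.14].

INTERFACE

Orientations are given as a unit quaternion [w, x, y, z].
In Python, from station import monitor, eyes, ticket gives the robot as it stands.
- The arm moves only by the tool servo_tool, never from a script. Its argument "steps" is one flat list of numbers, 6 for each row, row after row: the shift along the tool's x, y, z in m, then the turn, a rotation vector about the tool's x, y, z in rad. In form: [x, y, z, wx, wy, wz, x, y, z, wx, wy, wz, ...]. A call has 1 to 10 rows; each row shifts and turns the commanded pose from where the row before left it, along the tool's axes as they then stand; what a row does not reach is not made up. A row lasts 1/12 s, in which the tool goes at most 41.7 mm and 7.16 degrees, less where a joint would pass 70% of its speed; a pose out of reach is approached as far as the arm can. A call with a gripper value outside its range is refused whole. "jaw" is the closure, from -1 (fully open) to 1 (shut), set as the call begins (left out, the last holds). The fingers move at their own pace and stop on an object; "squeeze" is the grip in N (left out, the last holds). Time passes only in rows, so rows that do not move let the fingers close. It gives the time, the measured TCP pose, the force and the opening at its end, in the units of the state.
- monitor.get_state(): the state, without advancing time (a new reading comes with each control period).
- eyes.capture(name): name is "side" or "top"; returns a dict with "image" (420x560x3 uint8, red, green, blue), "range_z" (420x560 float32, m along the optical axis (not along the pixel's ray), 0 where there is no reading), "fovy" (degrees; the focal length in pixels is half the picture's height over the tangent of half this angle, whatever the lens; pixels are square), "cx", "cy" (the principal point, pixels), "view" (4x4, takes a point from world to camera coordinates). Camera axes: x right, y down, z forward; pixel columns grow to the right and rows downward; lengths in m; the calibration is good to about 2 mm. A picture is of the moment at which its call begins.
- ticket.finish_job(): hands the job in, once; it reports no verdict.
The state is a dict: "t": time; "joints": joint angles; "dq": joint speeds; "joint_torque": joint torques, N m; "eef_pos": TCP position; "orientation": TCP orientation; "wrist_force": force on the tool from outside, world axes, zero at the start; "moment": the same for the moment, N m; "width": finger opening in m.
Only numpy, scipy, OpenCV 4.12 (cv2) and the standard library are available. Lean on these libraries where they do the work, as an engineer would, in place of code of your own. Each camera call takes 0.05 s, during which the arm holds its last target.

TASK

Pack the sample transport case: lift every vial cassette off its peg and stand it upright in a free slot of the case, setting it down gently and never tipping it over, and lay the white temperature logger flat in the case's open bay. When everything is in, close the lid fully, and only then turn the turnbutton a quarter turn so that it lies square across the lid's edge. Leave the spanner hanging and the other bench things where they are.

Things in the scene. Friction and masses are not known exactly. Their poses are not given: they have to be found in the camera images.
- case: grey open-topped transport case, fixed to the bench, 140 (own x) x 206 (own y) x 92 high, walls and floor 5 thick (floor top 5 above the bench). Origin: centre of its underside; own -x is the front (turnbutton side), own +x the hinge side, z up. Three slots lie on the own +y side, an open bay on the -y side.
- slot0 (a point): floor centre of slot 0, at the case's own y +80, 5 above the bench; axes as the case's. A slot is a 21 mm gap (along the case's y) between white ribs 7 thick, tops 35 above the bench, only 38 long along the case's x (fingers fit past their ends). A cassette stands in it with its 46 mm width along the case's x
- slot1 (a point): floor centre of slot 1, like slot 0, at own y +52
- slot2 (a point): floor centre of slot 2, like slot 0, at own y +24
- bay (a point): floor centre of the open bay for the logger (own y -46), a clear floor of 130 (case x) x 104 (case y), 5 above the bench; axes as the case's
- hinge (a point): middle of the lid's hinge line on the case's back rim, 70 behind the case's centre, 92 above the bench; the hinge runs along the case's y; axes as the case's
- lid_part (a joint): angle of the lid: 0 shut, about 1.57 upright, at most 1.9 (leaning back). White plate 140 (from hinge to free edge) x 206 x 8, 250 g, on a stiff hinge that stays wherever it is left, so it must be pushed all the way down (about 2 to 5 N at the edge)
- lid_edge (a point): middle of the lid's free edge, on its outer face (the upper one when shut)
- button_part (a joint): angle of the turnbutton about the vertical, counter-clockwise seen from above: about 0 its bar lies along the case's front edge, clear of the lid; 1.57 it lies square across the lid's edge. Range -0.35 to 1.75; stays where left (0.05 N m friction)
- button_top (a point): top of the turnbutton, on its vertical axis, 13 in front of the case's front wall at mid-length, 127 above the bench; turns with the button. The steel bar is 56 long (own y) x 14 x 8, its underside 2 above the shut lid's top; on it stands a finger fin 44 long (own y) x 10 thick x 17 high, to be pinched from above
- rack: aluminium rail on two posts, fixed to the bench: bar 12 x 300 x 12 along own y, its centre 140 high, posts at own y -150 and +150. Origin on the bench under the bar's middle. Four pegs at own y -120, -40, 40 and 120
- peg (a point): end of the peg at own y -120, on its centre line, 140 high; axes as the rack's. All pegs are level, 8 in diameter, point to the rack's own -x (towards the robot), 52 long from the bar's centre, with a tip turned up to 13 above the centre line. To come off, a cassette must rise 9 to 22 (15 is best), then move 50 or more along own -x
- cassette_a: vial cassette hung on a peg by its eye: black plastic frame 16 thick (own x) x 46 wide (own y) x 78 high, 70 g, with three amber vials. May be absent. Origin: centre of underside, z up. Two side uprights (outer faces 46 apart, 68 high, good to pinch), inverted-V arch on top; the eye is 38 wide, 37 to 70 above the base. Hanging, its origin is 66 below the peg's centre line.
- cassette_b: another, same as cassette_a
- cassette_c: another, same as cassette_a
- logger: white box-shaped temperature logger with a small dark display on top, 60 (own x) x 40 (own y) x 28 high, 90 g, lying on the bench; origin: centre of its underside
- spanner: steel open-ended spanner, 113 long, 36 wide, 7 thick, hanging from one of the pegs by a similar, smaller eye; stays there. Origin: centre of its lower end
- solvent: amber solvent bottle with blue cap, 70 in diameter, 150 high, standing; leave alone. Origin: centre of underside
- beaker: small clear beaker, 66 in diameter, 80 high; leave alone. Origin: centre of underside
- vialbox: black block tray of blue-capped vials, 80 x 120 x 40 high; leave alone. Origin: centre of underside
Things that resemble listed ones, but are neither listed nor needed, are in the scene too. What is shaped like the cassette_c but green or yellow is not meant.

How it is judged:
By the outcome, as a careful person would: the job done as asked, in the order asked, and still so for the second after the job is handed in, with the robot touching nothing.
Of cassette_a, cassette_b, cassette_c only 2 to 3 are there at a start; the rules pass over those that are not, and their reading is None.
At some moment in a run one of logger may be knocked a few centimetres aside while the robot is not near it.
It also fails if it takes over 208 s, if anything falls off the work surface, if the arm or the gripper's body presses on something with over 40 N, if the wrist force passes 120 N, or if a joint passes its speed limit or range.

## Working session

There is one attempt and no reset: what is moved stays moved. The work goes in short steps, Python scripts to look and compute and a tool call to move; the robot and the scene stay as the last step left them, time stands still between calls to the robot, and variables do not carry over. Pictures are saved under pics/ and viewed, and the job is handed in when it is done.

Besides the shell and the picture viewer there is one more tool, called after "Request:" as name(argument=value, ...) on one line, values as JSON. servo_tool: Moves the arm, as the interface text tells. Its arguments: {"type":"object","properties":{"steps":{"type":"array"},"jaw":{"type":"number"},"squeeze":{"type":"number"}},"required":["steps"]}

```bash
ls; mkdir -p pics; python3 - <<'E'
from station import monitor, eyes
import cv2,numpy as np
print(monitor.get_state())
for n in("side","top"):
    c=eyes.capture(n); cv2.imwrite(f"pics/{n}0.png",c["image"][:,:,::-1]); np.savez(f"{n}0.npz",**c)
    print(n,c["fovy"],c["cx"],c["cy"],np.round(c["view"],3).tolist(), [k for k in c])
E
```

```text
pics
{'t': 0.0, 'joints': array([ 1.48206211e+00,  3.59398298e-01,  1.10530100e-02, -3.58518661e-04,
       -1.22413255e+00, -2.88122164e-01]), 'dq': array([-9.55359495e-04, -4.44514172e-05, -2.30498154e-03, -1.51226336e-03,
        5.51342905e-04,  8.07348015e-04]), 'joint_torque': array([-3.59147798e-04, -5.83322597e+01,  2.93408364e+01,  6.93609372e+00,
       -6.10825344e-03, -1.89155026e-05]), 'eef_pos': array([0.24823248, 0.62717696, 0.23835226]), 'orientation': array([-6.62830138e-04, -5.62088400e-01,  8.27076717e-01, -5.43996788e-04]), 'wrist_force': array([ 0.16634278, -0.71352543, -0.50055876]), 'moment': array([-0.08066035,  0.00700765, -0.04331707]), 'width': 0.08527264193198603}
side 56.03151989304888 276.49102470438896 208.08822902705035 [[-0.876, -0.483, 0.014, 0.54], [-0.309, 0.538, -0.784, 0.262], [0.371, -0.691, -0.621, 0.744], [0.0, 0.0, 0.0, 1.0]] ['image', 'range_z', 'fovy', 'cx', 'cy', 'view']
top 50.58892536919898 277.665391188949 211.1588252451063 [[0.001, -1.0, 0.031, -0.013], [-0.997, -0.003, -0.078, 0.597], [0.078, -0.03, -0.996, 0.984], [0.0, 0.0, 0.0, 1.0]] ['image', 'range_z', 'fovy', 'cx', 'cy', 'view']
```

View pics/side0.png

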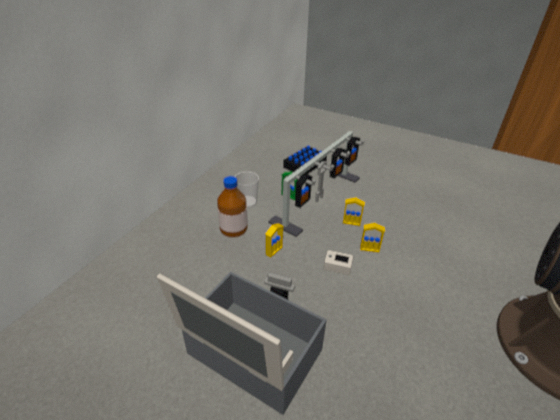

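View pics/top0.png

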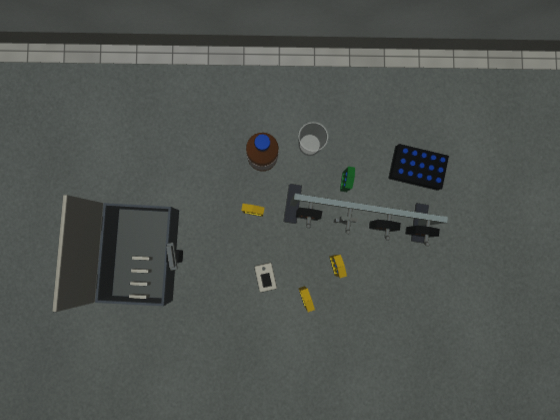

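```bash
cat > h.py <<'E'
import numpy as np,cv2
from station import monitor,eyes
def load(n): return dict(np.load(n+".npz"))
def pts(c):
    H,W=c["range_z"].shape; f=H/2/np.tan(np.radians(float(c["fovy"]))/2)
    u,v=np.meshgrid(np.arange(W),np.arange(H)); z=c["range_z"]
    P=np.stack([(u-c["cx"])/f*z,(v-c["cy"])/f*z,z],-1); V=np.array(c["view"])
    return (P-V[:3,3])@V[:3,:3]
def ray(c,u,v,z):
    "world point at height z on pixel"
    H=420; f=H/2/np.tan(np.radians(float(c["fovy"]))/2); V=np.array(c["view"])
    d=np.array([(u-c["cx"])/f,(v-c["cy"])/f,1])@V[:3,:3]; o=-V[:3,3]@V[:3,:3]
    return o+d*(z-o[2])/d[2]
def crop(c,u0,v0,w,h,s,name):
    im=c["image"][v0:v0+h,u0:u0+w,::-1]
    cv2.imwrite("pics/"+name,cv2.resize(im,None,fx=s,fy=s,interpolation=cv2.INTER_CUBIC))
def cap(n,tag):
    c=eyes.capture(n); np.savez(tag+".npz",**c); return c
E
python3 - <<'E'
from h import *
c=load("top0"); crop(c,40,190,150,125,5,"tcase.png"); crop(c,235,160,220,160,3.6,"track.png")
c=load("side0"); crop(c,150,265,190,145,4.2,"scase.png"); crop(c,260,125,130,140,4.2,"srack.png")
E
```

```text
(no output)
```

View pics/tcase.png

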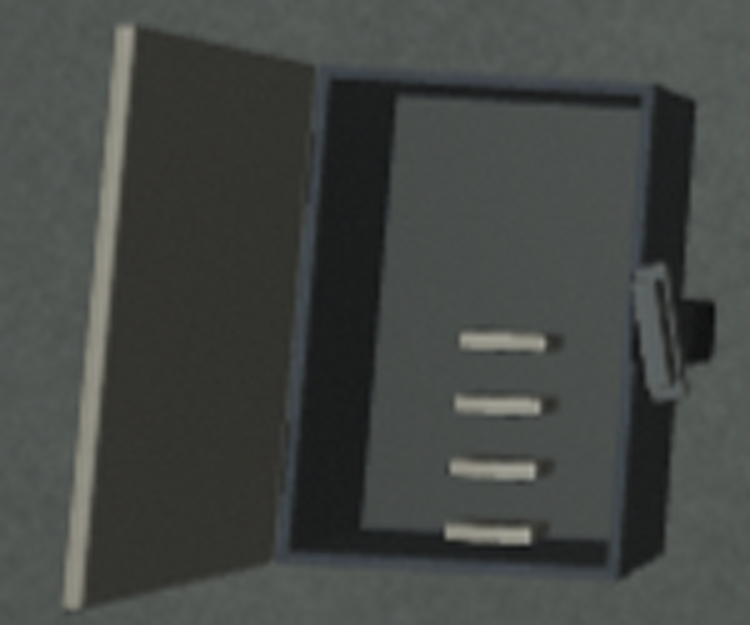

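View pics/track.png

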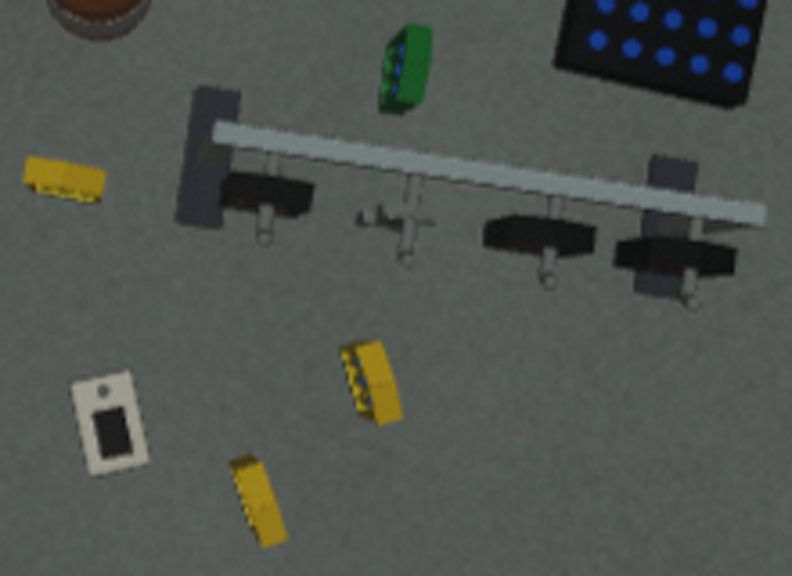

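View pics/scase.png

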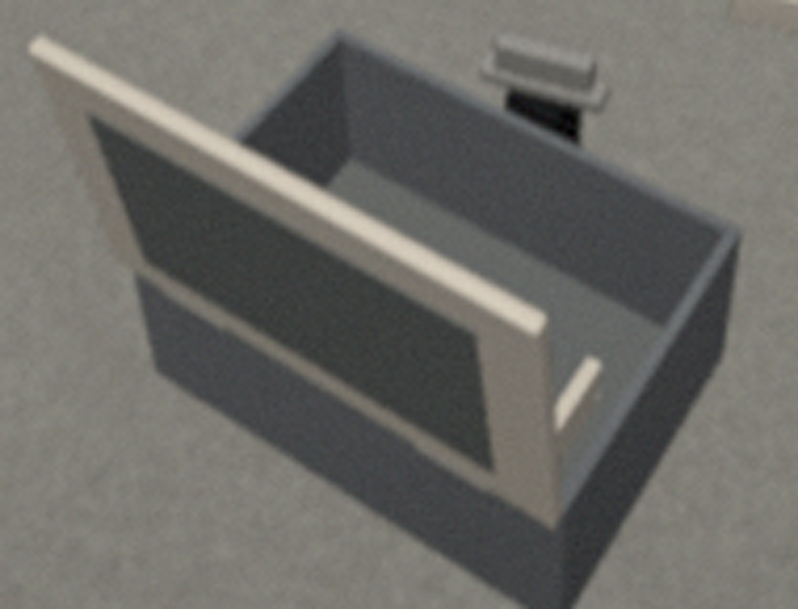

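View pics/srack.png

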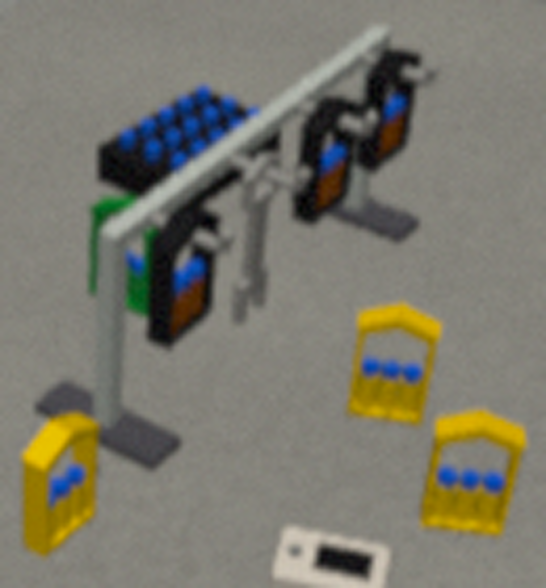

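```bash
cat > m1.py <<'E'
from h import *
import sys
np.set_printoptions(precision=4,suppress=True)
c=load("top0"); P=pts(c); im=c["image"].astype(int)
def rect(m,name):
    q=P[m][:,:2].astype(np.float32); r=cv2.minAreaRect(q); print(name,len(q),"c",np.array(r[0]),"size",np.array(r[1]),"ang",r[2], "z",np.median(P[m][:,2]),"mean",q.mean(0))
V,U=np.mgrid[:420,:560]
br=im.sum(-1)
# bar
m=(U>290)&(U<450)&(V>190)&(V<225)&(abs(P[...,2]-.146)<.006)&(im[...,1]>95)
rect(m,"bar"); 
ln=cv2.fitLine(P[m][:,:2].astype(np.float32),cv2.DIST_HUBER,0,.01,.01).ravel();print("barline",ln,np.degrees(np.arctan2(ln[1],ln[0])))
# logger
m=(U>250)&(U<280)&(V>260)&(V<295)&(abs(P[...,2]-.028)<.008); rect(m,"logger")
# rim
m=(U>90)&(U<185)&(V>195)&(V<315)&(abs(P[...,2]-.092)<.006); rect(m,"rim")
for u,v in[(170,208),(166,304),(103,205),(97,300),(171,240)]: print(u,v,P[v,u])
for k in("bar","rim"): pass
for u,v in[(309,215),(385,226),(422,232),(320,212)]: print(u,v,P[v,u])
E
python3 m1.py
```

```text
bar 874 c [ 0.5795 -0.1923] size [0.3121 0.0446] ang 81.93135070800781 z 0.1465453122566893 mean [ 0.5949 -0.1929]
barline [ 0.1455  0.9894  0.5949 -0.1929] 81.63571
logger 484 c [0.449  0.0167] size [0.0602 0.0398] ang 12.439011573791504 z 0.02864386065694295 mean [0.4492 0.0168]
rim 1077 c [0.501  0.2795] size [0.1687 0.2064] ang 86.88604736328125 z 0.09276770665783636 mean [0.4988 0.3006]
170 208 [0.5977 0.2159 0.0961]
166 304 [0.3959 0.2267 0.066 ]
103 205 [0.6038 0.3558 0.0927]
97 300 [0.408  0.3615 0.0936]
171 240 [0.5314 0.2195 0.0627]
309 215 [ 0.58   -0.0695  0.1526]
385 226 [ 0.5587 -0.2219  0.1483]
422 232 [ 0.5469 -0.2961  0.1487]
320 212 [ 0.5868 -0.0927  0.1421]
```

```bash
cat > m2.py <<'E'
from h import *
from scipy.optimize import least_squares
np.set_printoptions(precision=4,suppress=True)
def px(x,y,s,o): return ((x+.5)/s-.5+o[0],(y+.5)/s-.5+o[1])
t=load("top0"); s=load("side0")
def fit(model,obs,g):
    w=np.array(obs); 
    def tr(p): c,si=np.cos(p[2]),np.sin(p[2]); return np.array(model)@np.array([[c,si],[-si,c]])+p[:2]
    r=least_squares(lambda p:(tr(p)-w).ravel(),g); print("pose",r.x,"res mm",r.fun.reshape(-1,2)*1e3); return r.x
T=lambda x,y,z:ray(t,*px(x,y,5,(40,190)),z)[:2]
S=lambda x,y,z:ray(s,*px(x,y,4.2,(150,265)),z)[:2]
g=[.5,.3,1.6]
M=[(70,103),(70,-103),(-70,-103),(-70,103)]
M=np.array(M)/1e3
print("case top"); fit(M,[T(275,558,.092),T(318,66,.092),T(655,86,.092),T(618,578,.092)],g)
print("case side"); fit(M[[2,3]],[S(340,33,.092),S(740,233,.092)],g)
R=lambda x,y,z:ray(t,*px(x,y,3.6,(235,160)),z)[:2]
Rs=lambda x,y,z:ray(s,*px(x,y,4.2,(260,125)),z)[:2]
print("rack bar top");fit([(0,.15),(0,-.15)],[R(213,132,.146),R(765,215,.146)],[.6,-.2,-.1])
print("pegs top");fit(np.array([(-52,120),(-52,40),(-52,-40),(-52,-120)])/1e3,[R(265,235,.153),R(406,257,.153),R(548,281,.153),R(691,300,.153)],[.6,-.2,-.1])
print("rack side");fit([(0,.15),(0,-.15)],[Rs(112,228,.146),Rs(380,35,.146)],[.6,-.2,-.1])
print("logger");fit(np.array([(30,20),(30,-20),(-30,-20),(-30,20)])/1e3,[R(131,371,.028),R(148,464,.028),R(91,475,.028),R(71,383,.028)],[.45,.02,.2])
# ribs
print([T(503,341,.035),T(498,405,.035),T(492,468,.035),T(488,532,.035)])
# button fin
print("fin",T(640,265,.127),T(668,262,.127),T(685,395,.119),T(655,400,.119))
E
python3 m2.py
```

```text
case top
pose [0.5028 0.2913 1.5147] res mm [[-1.4516  0.0217]
 [ 1.0645 -0.37  ]
 [ 1.1243 -0.0027]
 [-0.7373  0.3509]]
case side
pose [0.4993 0.2952 1.5213] res mm [[ 1.7938 -0.0888]
 [-1.7938  0.0888]]
rack bar top
pose [ 0.5951 -0.1944 -0.1458] res mm [[-0.8897 -6.0591]
 [ 0.8897  6.0591]]
pegs top
pose [ 0.5937 -0.193  -0.1507] res mm [[-0.0527  1.3854]
 [-0.1348 -0.0781]
 [ 0.9206 -0.7527]
 [-0.7331 -0.5546]]
rack side
pose [ 0.5933 -0.1884 -0.1636] res mm [[ 0.5674  3.437 ]
 [-0.5674 -3.437 ]]
logger
pose [ 0.4494  0.0163 -1.3741] res mm [[ -6.6321 -12.7238]
 [ 11.3405  -9.9119]
 [  6.2644  13.7167]
 [-10.9728   8.919 ]]
[array([0.4926, 0.2919]), array([0.4646, 0.2934]), array([0.4372, 0.2953]), array([0.4094, 0.2963])]
fin [0.5254 0.2128] [0.5266 0.2017] [0.4731 0.1955] [0.4711 0.2075]
```

```bash
cat > m3.py <<'E'
from h import *
np.set_printoptions(precision=4,suppress=True)
th=-.152; o=np.array([.5935,-.193])
ex=np.array([np.cos(th),np.sin(th)]); ey=np.array([-ex[1],ex[0]])
for n in("top0","side0"):
    c=load(n); P=pts(c); im=c["image"].astype(int)
    L=np.stack([(P[...,:2]-o)@ex,(P[...,:2]-o)@ey,P[...,2]],-1)
    for k in(120,40,-40,-120):
        m=(abs(L[...,1]-k/1e3)<.035)&(L[...,0]<-.008)&(L[...,0]>-.07)&(L[...,2]>.06)&(im.max(-1)<60)&(c["range_z"]>0)
        q=L[m]*1e3
        if len(q)<5: print(n,k,len(q));continue
        for lo,hi in((142,160),(125,140),(80,120)):
            w=q[(q[:,2]>lo)&(q[:,2]<hi)]
            if len(w)>3: print(n,k,len(w),(lo,hi),"x",np.percentile(w[:,0],[3,50,97]),"y",np.percentile(w[:,1],[3,50,97]),"zmax",w[:,2].max())
E
python3 m3.py
```

```text
top0 120 183 (142, 160) x [-34.792  -26.979  -19.5508] y [ 97.9741 120.2691 140.3916] zmax 155.80353516635518
top0 120 34 (80, 120) x [-35.0453 -32.6653 -23.8051] y [ 99.288  129.0428 142.0227] zmax 117.94673104847767
top0 40 7 (125, 140) x [-34.5039 -29.5177 -25.0139] y [43.9876 53.5936 55.2888] zmax 139.9069743178839
top0 40 9 (80, 120) x [-30.319 -30.184 -29.325] y [36.5696 41.7618 45.7543] zmax 119.09482814247484
top0 -40 190 (142, 160) x [-34.3295 -26.889  -18.9395] y [-62.2097 -37.9205 -18.9989] zmax 155.6274033851207
top0 -40 14 (125, 140) x [-37.1196 -26.8975 -20.0101] y [-49.9441 -17.987  -17.0728] zmax 139.17141202120658
top0 -40 60 (80, 120) x [-34.3671 -31.2834 -20.0046] y [-60.9938 -18.5818 -17.4047] zmax 118.41118836864312
top0 -120 193 (142, 160) x [-38.2734 -26.7871 -18.4599] y [-141.9412 -117.7268  -98.7227] zmax 154.53721407145252
top0 -120 20 (125, 140) x [-33.7822 -27.7284 -19.1878] y [-138.9674  -98.079   -97.1848] zmax 139.59560999381705
top0 -120 67 (80, 120) x [-34.2659 -30.7706 -19.5292] y [-140.2093  -98.6148  -97.187 ] zmax 118.49961791625124
side0 120 70 (
[... 292 characters left out ...]
zmax 119.18843112678523
side0 40 1
side0 -40 52 (142, 160) x [-35.2362 -27.7995 -19.7048] y [-53.457  -33.083  -20.0729] zmax 150.5332295809324
side0 -40 37 (125, 140) x [-53.5706 -29.1608 -21.8072] y [-59.3778 -17.912  -14.5805] zmax 139.92907971842388
side0 -40 87 (80, 120) x [-34.9949 -31.0304 -20.3189] y [-61.6339 -18.5137 -14.6529] zmax 119.777388657179
side0 -120 45 (142, 160) x [-34.5885 -27.9873 -19.9196] y [-130.0902 -112.6313  -99.223 ] zmax 150.47702155310046
side0 -120 32 (125, 140) x [-34.903  -29.7035 -20.0528] y [-133.3425  -97.231   -94.6493] zmax 139.7839803353782
side0 -120 76 (80, 120) x [-34.7036 -30.0532 -18.5812] y [-141.7493  -98.9768  -94.5339] zmax 119.87021661084458
```

```bash
cat > plan.py <<'E'
import sys
from h import *
from scipy.spatial.transform import Rotation as R
def rot(): 
    q=monitor.get_state()["orientation"]; return R.from_quat([q[1],q[2],q[3],q[0]])
def plan(x,y,z,yawdeg,rows=None):
    """rotvec in tool axes to have tool down with x at yaw; then translation in the NEW tool axes"""
    s=monitor.get_state(); Rc=rot(); a=np.radians(yawdeg)
    ex=np.array([np.cos(a),np.sin(a),0]); ez=np.array([0,0,-1.]); Rt=R.from_matrix(np.stack([ex,np.cross(ez,ex),ez],1))
    rv=(Rc.inv()*Rt).as_rotvec(); d=np.array([x,y,z])-s["eef_pos"]; t=Rt.inv().apply(d); tc=Rc.inv().apply(d)
    print("t",round(s["t"],2),"pos",s["eef_pos"].round(4),"yaw",round(np.degrees(np.arctan2(*Rc.as_matrix()[1::-1,0])),2),"w",round(s["width"],4),"F",s["wrist_force"].round(1),"j",s["joints"].round(2))
    print(" rotvec",rv.round(4)," trans(new axes)",t.round(4)," trans(current axes)",tc.round(4),"dist",np.linalg.norm(d).round(3))
th=-.152; O=np.array([.5935,-.193]); RX=np.array([np.cos(th),np.sin(th)]); RY=np.array([-RX[1],RX[0]])
def peg(k,x=-.027): return O+RX*x+RY*k
CA=1.517; CO=np.array([.5029,.2913]); CX=np.array([np.cos(CA),np.sin(CA)]); CY=np.array([-CX[1],CX[0]])
def case(x,y): return CO+CX*x+CY*y
YR=np.degrees(th)-90; YC=np.degrees(CA)-180
E
python3 - <<'E'
from plan import *
print(peg(.12),peg(-.04),peg(-.12),YR,YC,case(0,.08),case(0,.052),case(0,.024))
plan(*peg(.12),.23,YR)
E
```

```text
[ 0.58498115 -0.07029536] [ 0.56075469 -0.22845059] [ 0.54864146 -0.30752821] -98.70895848598852 -93.08230247865413 [0.42301573 0.29560163] [0.45097523 0.29409606] [0.47893472 0.29259049]
t 0.1 pos [0.2482 0.6272 0.2385] yaw -111.59 w 0.0854 F [-0.6 -0.  -0.1] j [ 1.48  0.36  0.01 -0.   -1.22 -0.29]
 rotvec [ 0.     -0.0015 -0.2249]  trans(new axes) [ 0.6385 -0.4385  0.0085]  trans(current axes) [ 0.5246 -0.5698  0.0093] dist 0.775
```

Request:
servo_tool(steps=[0,0,-0.035,0,0,-0.075,0,0,-0.035,0,0,-0.075,0,0,-0.03,0,0,-0.075,0.025,-0.018,0,0,0,0,0.025,-0.018,0,0,0,0,0.025,-0.018,0,0,0,0,0.025,-0.018,0,0,0,0,0.025,-0.018,0,0,0,0,0.025,-0.018,0,0,0,0,0.025,-0.018,0,0,0,0], jaw=-0.4, squeeze=30)

```text
t: 0.93
eef_pos: [0.3468, 0.434, 0.339]
orientation: [-0.0, -0.652, 0.759, -0.0]
wrist_force: [-0.2, 0.3, -0.2]
width: 0.0598
```

Request:
servo_tool(steps=[0.03,-0.02,0,0,0,0,0.03,-0.02,0,0,0,0,0.03,-0.02,0,0,0,0,0.03,-0.02,0,0,0,0,0.03,-0.02,0,0,0,0,0.03,-0.02,0,0,0,0,0.03,-0.02,0,0,0,0,0.03,-0.02,0,0,0,0,0.03,-0.02,0,0,0,0,0.03,-0.02,0,0,0,0])

```text
t: 1.77
eef_pos: [0.4989, 0.107, 0.3392]
orientation: [0.0, -0.652, 0.759, 0.0]
wrist_force: [0.1, 0.3, 0.8]
width: 0.0599
```

```bash
python3 - <<'E'
from plan import *
plan(*peg(.12),.23,YR)
E
```

```text
t 1.77 pos [0.4989 0.107  0.3392] yaw -98.69 w 0.0599 F [0.1 0.3 0.8] j [ 0.6   0.03 -0.18 -0.   -1.36  0.82]
 rotvec [0.0001 0.0001 0.0004]  trans(new axes) [ 0.1622 -0.1119  0.1092]  trans(current axes) [ 0.1623 -0.1118  0.1092] dist 0.225
```

Request:
servo_tool(steps=[0.027,-0.0187,0.01,0,0,0,0.027,-0.0187,0.02,0,0,0,0.027,-0.0187,0.02,0,0,0,0.027,-0.0187,0.02,0,0,0,0.027,-0.0187,0.02,0,0,0,0.027,-0.0187,0.02,0,0,0,0,0,0,0,0,0])

```text
t: 2.35
eef_pos: [0.5843, -0.0724, 0.2238]
orientation: [-0.003, -0.65, 0.76, 0.002]
wrist_force: [-0.9, -0.4, -0.8]
width: 0.0599
```

```bash
python3 - <<'E'
from plan import *
plan(*peg(.12),.113,YR)
c=cap("top","t1"); crop(c,235,130,200,150,4,"t1.png")
c=cap("side","s1"); crop(c,240,100,150,130,5,"s1.png")
E
```

```text
t 2.35 pos [ 0.5843 -0.0724  0.2238] yaw -98.92 w 0.0599 F [-0.9 -0.4 -0.8] j [ 0.21  0.23 -0.2  -0.   -1.14  1.21]
 rotvec [ 0.0075 -0.0021 -0.0037]  trans(new axes) [-0.0022 -0.0004  0.1108]  trans(current axes) [-0.0024 -0.0012  0.1108] dist 0.111
```

View pics/t1.png

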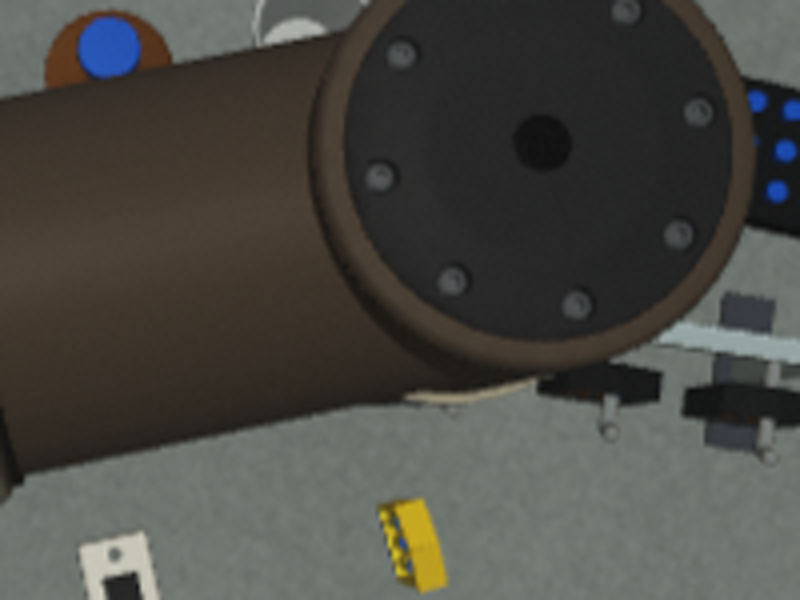

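View pics/s1.png

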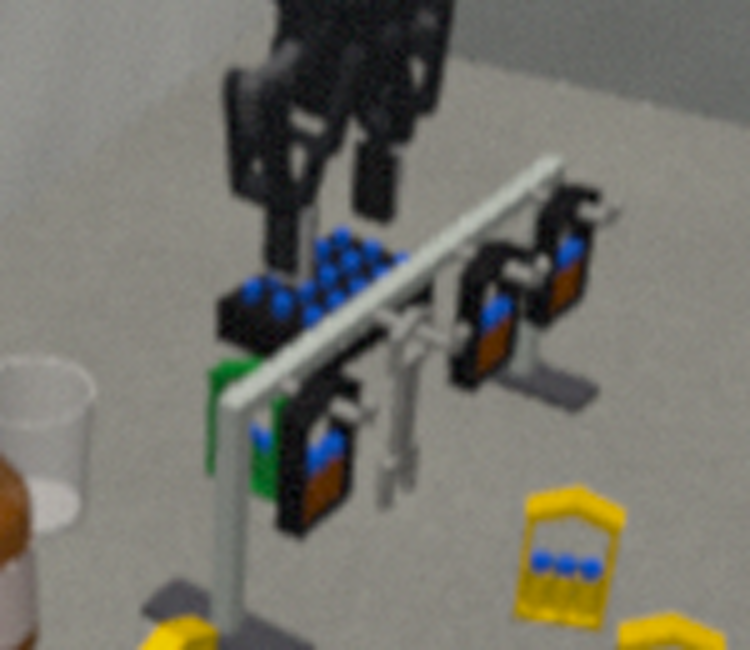

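Request:
servo_tool(steps=[0,0,0.01,0,0,0,0,0,0.015,0,0,0,0,0,0.015,0,0,0,0,0,0.02,0,0,0,0,0,0.01,0,0,0,0,0,0,0,0,0])

```text
t: 2.95
eef_pos: [0.5838, -0.0673, 0.1574]
orientation: [-0.001, -0.652, 0.758, 0.001]
wrist_force: [0.2, -0.2, 0.7]
width: 0.0596
```

```bash
python3 - <<'E'
from plan import *
plan(*peg(.12),.113,YR)
c=cap("side","s1"); crop(c,240,100,150,130,5,"s2.png")
E
```

```text
t 2.95 pos [ 0.5838 -0.0673  0.1574] yaw -98.63 w 0.0596 F [ 0.2 -0.2  0.7] j [ 0.22  0.28 -0.29 -0.   -1.    1.2 ]
 rotvec [ 0.0029 -0.0004  0.0013]  trans(new axes) [ 0.0028 -0.0016  0.0444]  trans(current axes) [ 0.0027 -0.0018  0.0444] dist 0.045
```

View pics/s2.png

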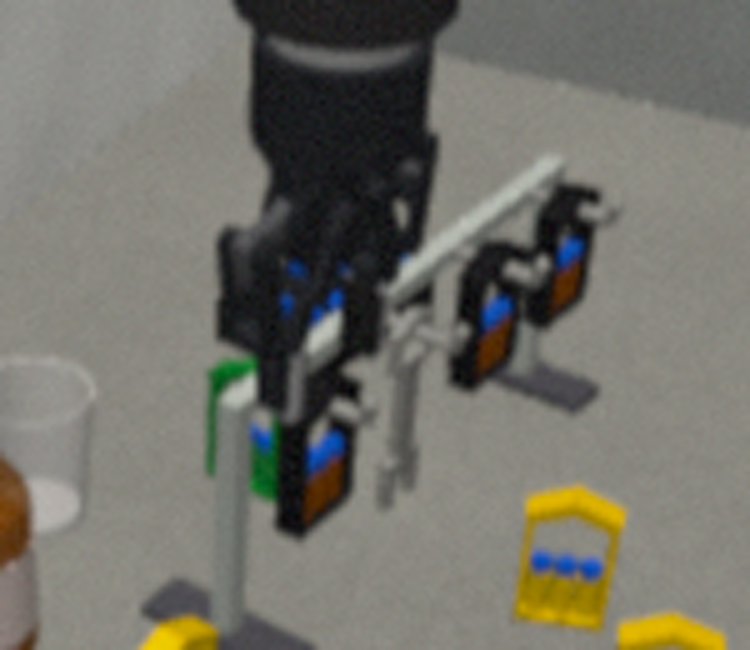

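Request:
servo_tool(steps=[0.003,-0.0015,0.01,0,0,0,0,0,0.01,0,0,0,0,0,0.01,0,0,0,0,0,0.01,0,0,0,0,0,0.005,0,0,0,0,0,0,0,0,0,0,0,0,0,0,0,0,0,0,0,0,0])

```text
t: 3.67
eef_pos: [0.5866, -0.0715, 0.1146]
orientation: [0.0, -0.652, 0.759, -0.0]
wrist_force: [0.1, -1.1, -0.1]
width: 0.06
```

```bash
python3 - <<'E'
from plan import *
plan(*peg(.12),.113,YR)
c=cap("side","s1"); crop(c,240,100,150,130,5,"s3.png")
E
```

```text
t 3.67 pos [ 0.5866 -0.0715  0.1146] yaw -98.69 w 0.06 F [ 0.1 -1.1 -0.1] j [ 0.21  0.33 -0.34  0.   -0.9   1.21]
 rotvec [-0.0004 -0.0001  0.0003]  trans(new axes) [-0.001   0.0017  0.0016]  trans(current axes) [-0.001   0.0017  0.0016] dist 0.003
```

View pics/s3.png

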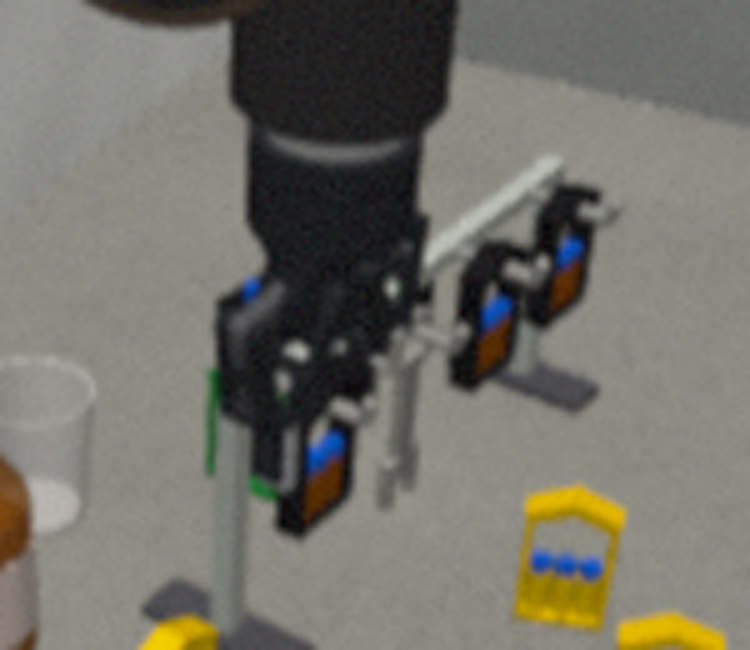

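Request:
servo_tool(steps=[-0.001,0.001,0,0,0,0,0,0,0,0,0,0,0,0,0,0,0,0,0,0,0,0,0,0,0,0,0,0,0,0,0,0,0,0,0,0], jaw=0.3)

```text
t: 4.22
eef_pos: [0.5857, -0.0704, 0.1149]
orientation: [0.0, -0.652, 0.759, -0.0]
wrist_force: [-1.7, 0.4, 5.6]
width: 0.0464
```

Request:
servo_tool(steps=[0,0,-0.003,0,0,0,0,0,-0.003,0,0,0,0,0,-0.003,0,0,0,0,0,-0.003,0,0,0,0,0,-0.003,0,0,0,0,0,0,0,0,0])

```text
t: 4.72
eef_pos: [0.5858, -0.0703, 0.13]
orientation: [0.0, -0.651, 0.759, -0.0]
wrist_force: [-0.4, 0.3, -1.2]
width: 0.047
```

```bash
python3 - <<'E'
from plan import *
plan(*peg(.12),.128,YR)
c=cap("side","s1"); crop(c,240,100,150,130,5,"s4.png")
E
```

```text
t 4.72 pos [ 0.5858 -0.0703  0.13  ] yaw -98.69 w 0.047 F [-0.4  0.3 -1.2] j [ 0.21  0.31 -0.32  0.   -0.93  1.21]
 rotvec [-0.0009  0.0003  0.0003]  trans(new axes) [0.0001 0.0008 0.002 ]  trans(current axes) [0.0001 0.0008 0.002 ] dist 0.002
```

View pics/s4.png

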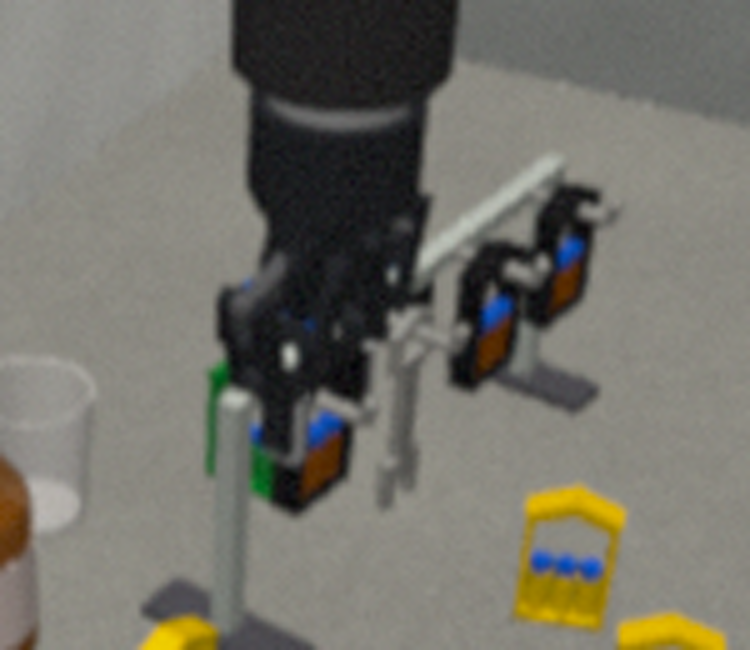

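Request:
servo_tool(steps=[0,0.008,0,0,0,0,0,0.013,0,0,0,0,0,0.013,0,0,0,0,0,0.013,0,0,0,0,0,0.013,0,0,0,0,0,0.013,0,0,0,0,0,0.013,0,0,0,0,0,0.008,0,0,0,0,0,0,0,0,0,0])

```text
t: 5.52
eef_pos: [0.4906, -0.0561, 0.1294]
orientation: [-0.0, -0.651, 0.759, 0.0]
wrist_force: [-0.4, 0.4, -1.5]
width: 0.0463
```

```bash
python3 - <<'E'
from plan import *
plan(*case(0,.08),.20,YC)
c=cap("side","s1"); crop(c,240,100,150,130,5,"s5.png")
E
```

```text
t 5.52 pos [ 0.4906 -0.0561  0.1294] yaw -98.69 w 0.0463 F [-0.4  0.4 -1.5] j [ 0.28  0.17 -0.53 -0.   -0.87  1.13]
 rotvec [ 0.0005  0.0003 -0.0979]  trans(new axes) [-0.3475  0.0864 -0.0706]  trans(current axes) [-0.3375  0.12   -0.0705] dist 0.365
```

View pics/s5.png

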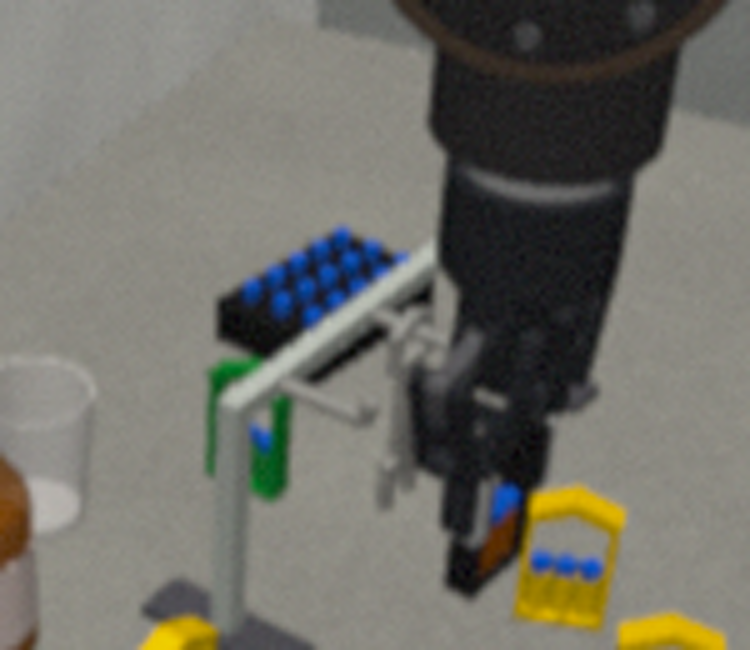

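Request:
servo_tool(steps=[0,0,-0.015,0,0,0,0,0,-0.03,0,0,-0.0327,0,0,-0.03,0,0,-0.0327,0,0,-0.025,0,0,-0.0327,-0.015,0.004,0,0,0,0,-0.025,0.006,0,0,0,0,-0.025,0.006,0,0,0,0,-0.025,0.006,0,0,0,0,-0.025,0.006,0,0,0,0,-0.025,0.006,0,0,0,0])

```text
t: 6.4
eef_pos: [0.4663, 0.0867, 0.2294]
orientation: [0.0, -0.688, 0.726, -0.0]
wrist_force: [-0.1, 0.4, -1.0]
width: 0.0463
```

Request:
servo_tool(steps=[-0.025,0.006,0,0,0,0,-0.025,0.006,0,0,0,0,-0.025,0.006,0,0,0,0,-0.025,0.006,0,0,0,0,-0.025,0.006,0,0,0,0,-0.025,0.006,0,0,0,0,-0.025,0.007,0,0,0,0,-0.02,0.007,0,0,0,0,-0.0125,0.0045,0,0,0,0,0,0,0,0,0,0])

```text
t: 7.23
eef_pos: [0.4227, 0.2979, 0.229]
orientation: [-0.0, -0.689, 0.725, -0.0]
wrist_force: [0.5, 0.8, -0.2]
width: 0.0466
```

Request:
servo_tool(steps=[0,0,0,0,0,0,0,0,0,0,0,0,0,0,0,0,0,0])

```text
t: 7.48
eef_pos: [0.423, 0.2948, 0.2293]
orientation: [-0.0, -0.688, 0.726, -0.0]
wrist_force: [-0.3, 0.3, -1.3]
width: 0.0468
```

```bash
python3 - <<'E'
from plan import *
plan(*case(0,.08),.18,YC)
c=cap("top","t2"); crop(c,40,190,150,125,5,"t2.png")
c=cap("side","s2"); crop(c,150,225,190,145,4.2,"s6.png")
E
```

```text
t 7.48 pos [0.423  0.2948 0.2293] yaw -93.12 w 0.0468 F [-0.3  0.3 -1.3] j [ 0.99  0.1  -0.35  0.   -1.12  0.53]
 rotvec [ 0.0001 -0.0002 -0.0007]  trans(new axes) [-0.0008  0.      0.0493]  trans(current axes) [-0.0008  0.      0.0493] dist 0.049
```

View pics/t2.png

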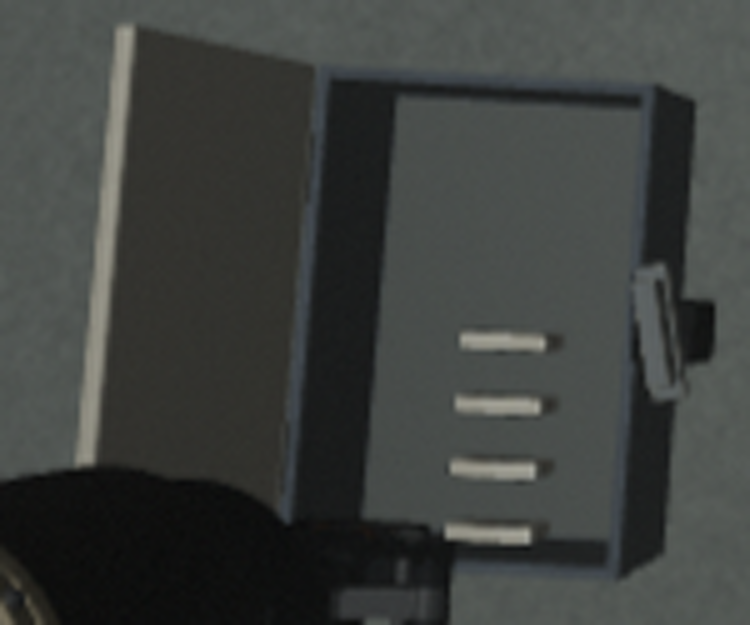

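View pics/s6.png

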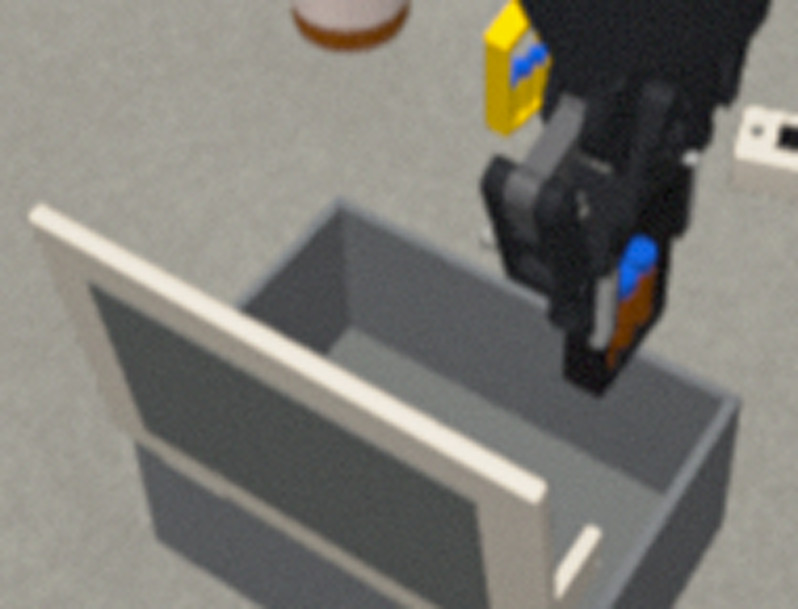

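```bash
python3 - <<'E'
from plan import *
np.set_printoptions(precision=4,suppress=True)
c=load("s2"); 
for x,y in((565,380),(600,395),(665,315)):
    print(ray(c,(x+.5)/4.2-.5+150,(y+.5)/4.2-.5+225,.188)[:2])
s=np.array([.423,.2948])
for a,b in((.023,-.008),(.023,.008),(-.023,.008)): print(s+CX*a+CY*b)
P=pts(c); V,U=np.mgrid[:420,:560]; 
L=np.stack([(P[...,:2]-s)@CX,(P[...,:2]-s)@CY,P[...,2]],-1)*1e3
im=c["image"].astype(int)
m=(abs(L[...,0])<40)&(abs(L[...,1])<30)&(L[...,2]>185)&(L[...,2]<206)
q=L[m];print(len(q)); print(np.percentile(q,[2,10,50,90,98],axis=0))
E
```

```text
[0.4304 0.3201]
[0.4172 0.3197]
[0.4125 0.2783]
[0.4322 0.3173]
[0.4162 0.3182]
[0.4138 0.2723]
229
[[-16.2284  -5.6067 188.9095]
 [-14.6011  -2.0888 191.4629]
 [ 12.282    6.6426 195.7256]
 [ 27.1945   9.037  204.6765]
 [ 27.863    9.4831 205.6449]]
```

```bash
python3 - <<'E'
from plan import *
np.set_printoptions(precision=4,suppress=True)
S=load("side0");T=load("top0")
for n,c in(("side",S),("top",T)):
    P=pts(c); L=np.stack([(P[...,:2]-CO)@CX,(P[...,:2]-CO)@CY,P[...,2]],-1)*1e3
    q=L[(abs(L[...,2]-92)<3)&(abs(L[...,0])<68)]
    for lo,hi in((90,115),(-115,-90)):
        w=q[(q[:,1]>lo)&(q[:,1]<hi)]; print(n,"rim y",len(w),np.percentile(w[:,1],[2,25,50,75,98]) if len(w) else "")
    q=L[(abs(L[...,2]-92)<3)&(abs(L[...,1])<85)]
    for lo,hi in((55,80),(-80,-55)):
        w=q[(q[:,0]>lo)&(q[:,0]<hi)]; print(n,"rim x",len(w),np.percentile(w[:,0],[2,25,50,75,98]) if len(w) else "")
    # end wall outer faces z 20-80
    q=L[(L[...,2]>20)&(L[...,2]<80)&(abs(L[...,0])<60)]
    for lo,hi in((98,112),(-112,-90)):
        w=q[(q[:,1]>lo)&(q[:,1]<hi)]; print(n,"wall y",len(w),np.percentile(w[:,1],[5,50,95]) if len(w) else "")
    q=L[(abs(L[...,2]-35)<3)]
    for k in(10,38,66,94):
        w=q[(abs(q[:,1]-k)<8)&(abs(q[:,0])<25)]; print(n,"rib",k,len(w),np.percentile(w[:,1],[3,50,97]) if len(w) else "",np.percentile(w[:,0],[3,50,97]) if len(w) else "")
E
```

```text
side rim y 257 [ 94.8756 100.7541 102.1504 103.5271 104.7928]
side rim y 96 [-101.2302  -99.6975  -98.2624  -96.6952  -93.9817]
side rim x 92 [78.3386 78.9905 79.2224 79.5223 79.9075]
side rim x 257 [-70.7183 -67.9572 -66.3897 -64.7326 -63.0891]
side wall y 551 [104.2343 104.5919 104.9503]
side wall y 320 [-97.5019 -96.417  -95.4736]
side rib 10 0  
side rib 38 0  
side rib 66 66 [64.8965 68.1528 71.437 ] [-15.7364  -1.7532  13.59  ]
side rib 94 0  
top rim y 173 [ 92.6482  99.5664 100.8923 102.5748 103.982 ]
top rim y 140 [-101.9014 -100.6028  -99.1124  -97.7585  -92.2536]
top rim x 251 [64.2301 65.5226 67.0265 68.8001 71.2038]
top rim x 187 [-70.6646 -69.2062 -67.5684 -66.4028 -65.0143]
top wall y 192 [98.6028 99.0297 99.3766]
top wall y 99 [-97.1439 -96.9271 -96.7252]
top rib 10 47 [ 7.6892 11.1964 14.3109] [-19.0159  -1.5391  18.0251]
top rib 38 48 [35.6482 38.7169 42.1015] [-18.5248   0.4255  17.3415]
top rib 66 52 [63.7847 66.8398 70.3012] [-19.007    2.5039  16.7124]
top rib 94 64 [91.4762 95.4853 99.2002] [-19.9966  -0.0978  20.0494]
```

```bash
sed -i 's/^CO=.*//; s/CO=np.array(\[.5029,.2913\])/CO=np.array([.5015,.2914])/' plan.py; python3 - <<'E'
from plan import *
plan(*case(0,.08),.095,YC)
E
```

```text
t 7.58 pos [0.4231 0.2948 0.2294] yaw -93.13 w 0.0463 F [ 0.  -0.8 -0.8] j [ 0.99  0.1  -0.35  0.   -1.12  0.53]
 rotvec [-0.0001  0.0001 -0.0009]  trans(new axes) [-0.0008  0.0015  0.1344]  trans(current axes) [-0.0008  0.0015  0.1344] dist 0.134
```

Request:
servo_tool(steps=[-0.001,0.0015,0.01,0,0,0,0,0,0.02,0,0,0,0,0,0.02,0,0,0,0,0,0.02,0,0,0,0,0,0.02,0,0,0,0,0,0.02,0,0,0,0,0,0.015,0,0,0,0,0,0.01,0,0,0,0,0,0,0,0,0,0,0,0,0,0,0])

```text
t: 8.42
eef_pos: [0.4213, 0.2964, 0.094]
orientation: [-0.001, -0.688, 0.726, -0.0]
wrist_force: [-0.3, -0.8, -0.1]
width: 0.0467
```

```bash
python3 - <<'E'
from plan import *
plan(*case(0,.08),.05,YC)
c=cap("top","t2"); crop(c,40,190,150,125,5,"t3.png")
c=cap("side","s2"); crop(c,190,285,140,110,5.5,"s7.png")
E
```

```text
t 8.42 pos [0.4213 0.2964 0.094 ] yaw -93.08 w 0.0467 F [-0.3 -0.8 -0.1] j [ 0.99  0.25 -0.53  0.   -0.8   0.52]
 rotvec [ 0.0004 -0.001   0.0001]  trans(new axes) [ 0.0006 -0.0004  0.044 ]  trans(current axes) [ 0.0006 -0.0004  0.044 ] dist 0.044
```

View pics/t3.png

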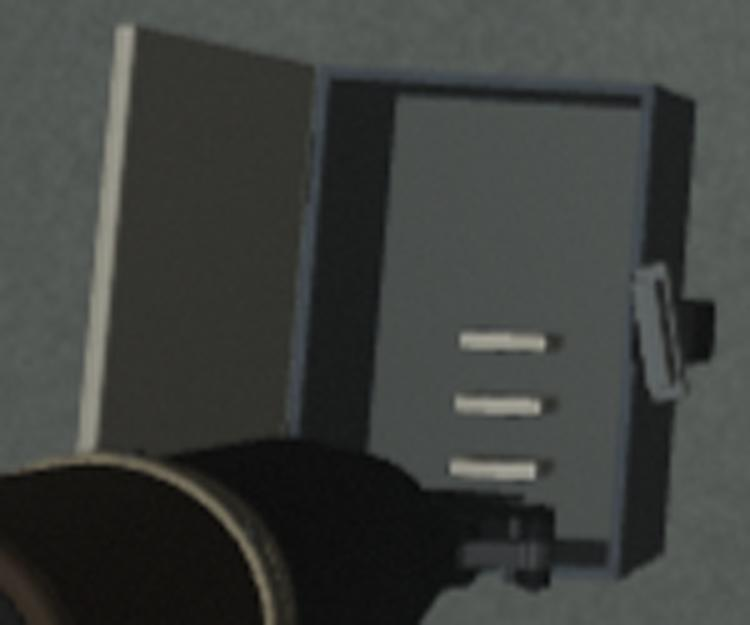

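View pics/s7.png

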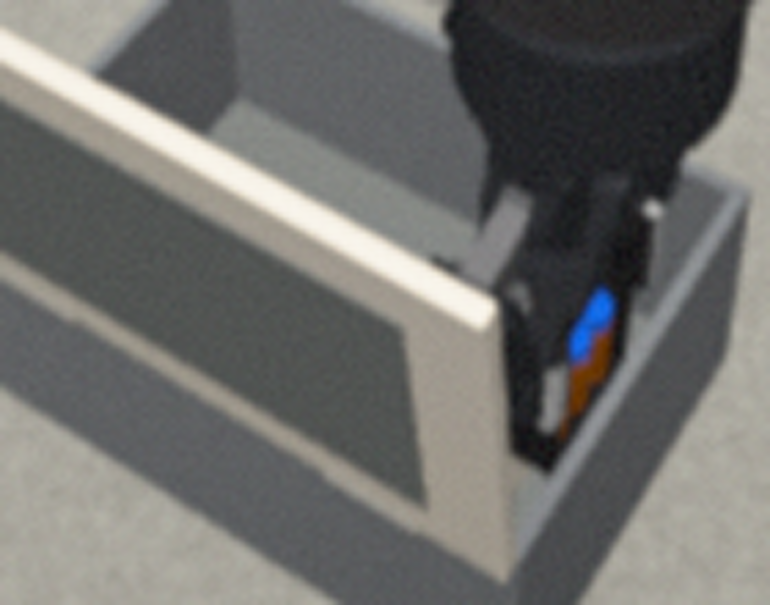

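Request:
servo_tool(steps=[0,0,0.005,0,0,0,0,0,0.005,0,0,0,0,0,0.005,0,0,0,0,0,0.005,0,0,0,0,0,0.005,0,0,0,0,0,0.005,0,0,0,0,0,0.003,0,0,0,0,0,0,0,0,0])

```text
t: 9.18
eef_pos: [0.421, 0.2963, 0.0604]
orientation: [-0.001, -0.688, 0.726, -0.0]
wrist_force: [-0.4, 0.1, -0.7]
width: 0.0465
```

Request:
servo_tool(steps=[0,0,0.003,0,0,0,0,0,0.003,0,0,0,0,0,0.001,0,0,0,0,0,0.001,0,0,0,0,0,0,0,0,0])

```text
t: 9.6
eef_pos: [0.4213, 0.2966, 0.0532]
orientation: [-0.0, -0.688, 0.726, -0.0]
wrist_force: [0.6, 0.5, -0.7]
width: 0.0466
```

Request:
servo_tool(steps=[0,0,0.0015,0,0,0,0,0,0.0015,0,0,0,0,0,0.001,0,0,0,0,0,0.001,0,0,0])

```text
t: 9.93
eef_pos: [0.4213, 0.2967, 0.0482]
orientation: [0.0, -0.688, 0.726, -0.0]
wrist_force: [0.1, 0.3, -1.1]
width: 0.0469
```

Request:
servo_tool(steps=[0,0,0.001,0,0,0,0,0,0,0,0,0])

```text
t: 10.1
eef_pos: [0.4212, 0.2966, 0.0471]
orientation: [-0.0, -0.688, 0.726, -0.0]
wrist_force: [-0.1, -0.1, -1.6]
width: 0.0466
```

Request:
servo_tool(steps=[0,0,0.001,0,0,0,0,0,0,0,0,0])

```text
t: 10.27
eef_pos: [0.4213, 0.2967, 0.0462]
orientation: [-0.0, -0.688, 0.726, -0.0]
wrist_force: [-0.2, 0.4, -1.7]
width: 0.0466
```

Request:
servo_tool(steps=[0,0,0.001,0,0,0,0,0,0,0,0,0])

```text
t: 10.43
eef_pos: [0.4216, 0.2971, 0.0457]
orientation: [0.0, -0.688, 0.726, 0.0]
wrist_force: [-1.6, 0.8, 4.2]
width: 0.0462
```

```bash
python3 - <<'E'
from plan import *
plan(*case(0,.08),.05,YC)
c=cap("side","s2"); crop(c,190,285,140,110,5.5,"s8.png")
E
```

```text
t 10.43 pos [0.4216 0.2971 0.0457] yaw -93.06 w 0.0462 F [-1.6  0.8  4.2] j [ 1.    0.31 -0.57  0.   -0.68  0.52]
 rotvec [-0.0006  0.0007  0.0004]  trans(new axes) [ 0.0014 -0.0001 -0.0043]  trans(current axes) [ 0.0014 -0.0001 -0.0043] dist 0.004
```

View pics/s8.png

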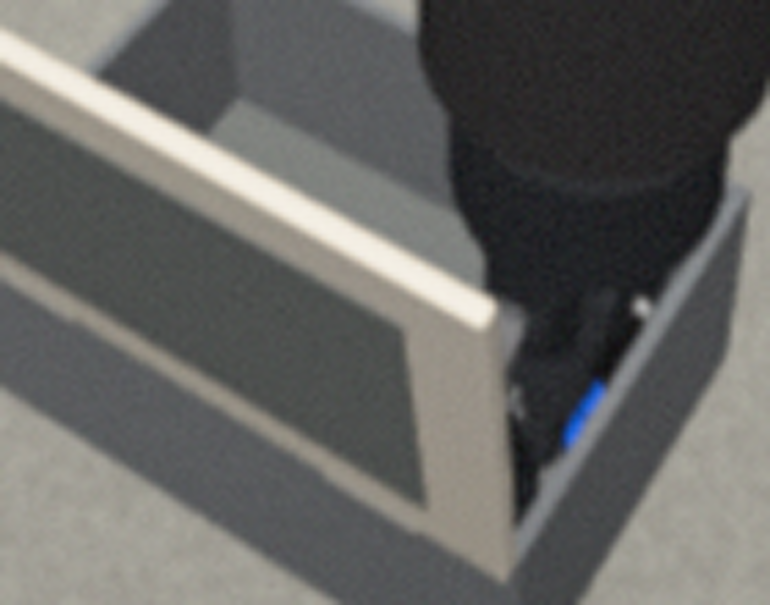

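Request:
servo_tool(steps=[0,0,-0.0005,0,0,0,0,0,0,0,0,0,0,0,0,0,0,0,0,0,0,0,0,0], jaw=-0.4)

```text
t: 10.82
eef_pos: [0.4213, 0.2966, 0.0457]
orientation: [-0.0, -0.688, 0.726, -0.0]
wrist_force: [0.1, -0.6, -0.4]
width: 0.0596
```

Request:
servo_tool(steps=[0,0,-0.005,0,0,0,0,0,-0.01,0,0,0,0,0,-0.02,0,0,0,0,0,-0.03,0,0,0,0,0,-0.03,0,0,0,0,0,-0.03,0,0,0,0,0,-0.03,0,0,0,0,0,-0.02,0,0,0,0,0,0,0,0,0])

```text
t: 11.57
eef_pos: [0.423, 0.2982, 0.2268]
orientation: [0.004, -0.688, 0.726, 0.0]
wrist_force: [0.6, 0.2, -0.1]
width: 0.06
```

```bash
python3 - <<'E'
from plan import *
plan(*peg(-.04),.22,YR)
c=cap("top","t2"); crop(c,40,190,150,125,5,"t3.png")
c=cap("side","s2"); crop(c,190,265,140,110,5.5,"s9.png")
E
```

```text
t 11.57 pos [0.423  0.2982 0.2268] yaw -93.03 w 0.06 F [ 0.6  0.2 -0.1] j [ 0.99  0.1  -0.36  0.   -1.1   0.52]
 rotvec [-0.0054  0.0071  0.0991]  trans(new axes) [ 0.4998 -0.2159  0.0068]  trans(current axes) [ 0.5187 -0.1654  0.0043] dist 0.544
```

View pics/s9.png

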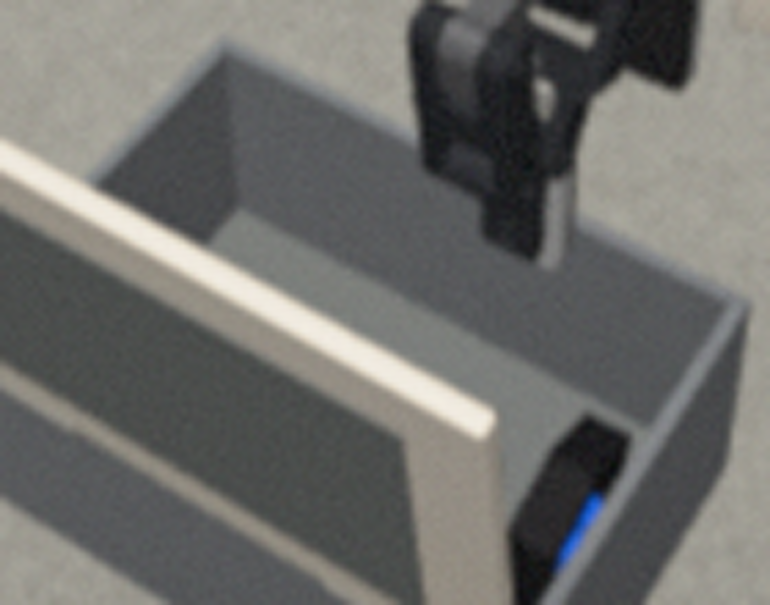

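Request:
servo_tool(steps=[0,0,0,0,0,0.033,0,0,0,0,0,0.033,0.01,-0.005,0,0,0,0.033,0.03,-0.013,0,0,0,0,0.03,-0.013,0,0,0,0,0.03,-0.013,0,0,0,0,0.03,-0.013,0,0,0,0,0.03,-0.013,0,0,0,0,0.03,-0.013,0,0,0,0,0.03,-0.013,0,0,0,0])

```text
t: 12.5
eef_pos: [0.4825, 0.0625, 0.2202]
orientation: [-0.001, -0.651, 0.759, 0.0]
wrist_force: [0.5, -0.0, -0.1]
width: 0.0596
```

Request:
servo_tool(steps=[0.03,-0.013,0,0,0,0,0.03,-0.013,0,0,0,0,0.03,-0.013,0,0,0,0,0.03,-0.013,0,0,0,0,0.03,-0.013,0,0,0,0,0.03,-0.013,0,0,0,0,0.03,-0.013,0,0,0,0,0.03,-0.013,0,0,0,0,0.02,-0.01,0,0,0,0,0.01,-0.005,0,0,0,0])

```text
t: 13.33
eef_pos: [0.559, -0.2232, 0.2195]
orientation: [-0.001, -0.65, 0.76, 0.001]
wrist_force: [0.6, -0.0, -1.1]
width: 0.0596
```

Request:
servo_tool(steps=[0,0,0,0,0,0,0,0,0,0,0,0,0,0,0,0,0,0])

```text
t: 13.58
eef_pos: [0.559, -0.2197, 0.2204]
orientation: [-0.0, -0.651, 0.759, 0.0]
wrist_force: [-0.2, -0.2, -0.6]
width: 0.0599
```

```bash
python3 - <<'E'
from plan import *
plan(*peg(-.04),.114,YR)
c=cap("side","s2"); crop(c,240,80,150,130,5,"s10.png")
E
```

```text
t 13.58 pos [ 0.559  -0.2197  0.2204] yaw -98.76 w 0.0599 F [-0.2 -0.2 -0.6] j [-0.05  0.25 -0.19 -0.   -1.14  1.47]
 rotvec [ 0.001   0.0002 -0.0008]  trans(new axes) [ 0.0084 -0.003   0.1064]  trans(current axes) [ 0.0084 -0.0032  0.1064] dist 0.107
```

View pics/s10.png

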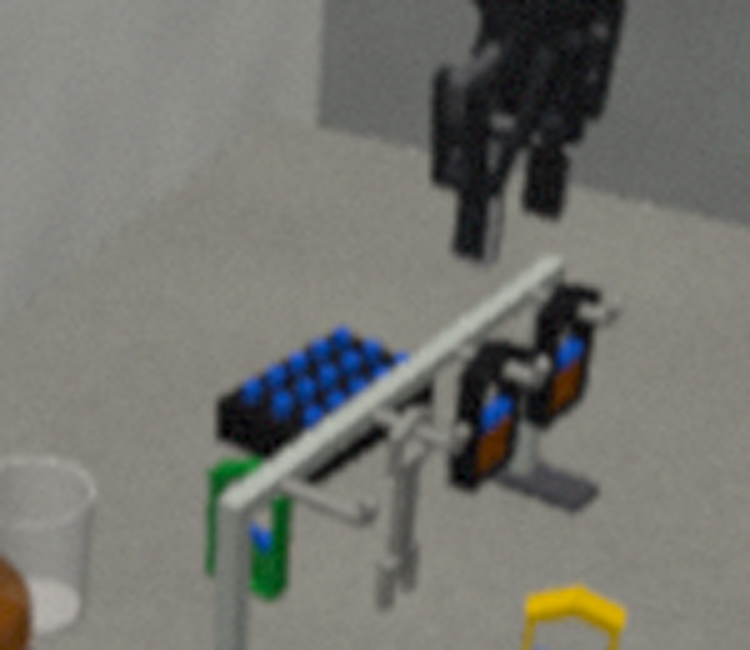

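Request:
servo_tool(steps=[0.0084,-0.0025,0.005,0,0,0,0,0,0.015,0,0,0,0,0,0.02,0,0,0,0,0,0.015,0,0,0,0,0,0.005,0,0,0,0,0,0,0,0,0,0,0,0,0,0,0])

```text
t: 14.22
eef_pos: [0.5611, -0.2287, 0.1613]
orientation: [-0.0, -0.651, 0.759, -0.0]
wrist_force: [0.4, -0.7, 0.7]
width: 0.0599
```

```bash
python3 - <<'E'
from plan import *
plan(*peg(-.04),.114,YR)
E
```

```text
t 14.22 pos [ 0.5611 -0.2287  0.1613] yaw -98.7 w 0.0599 F [ 0.4 -0.7  0.7] j [-0.06  0.31 -0.25  0.   -1.01  1.48]
 rotvec [-0.0003 -0.0003  0.0002]  trans(new axes) [-0.0002  0.0004  0.0473]  trans(current axes) [-0.0002  0.0004  0.0473] dist 0.047
```

Request:
servo_tool(steps=[0,0,0.01,0,0,0,0,0,0.015,0,0,0,0,0,0.012,0,0,0,0,0,0.008,0,0,0,0,0,0.002,0,0,0,0,0,0,0,0,0,0,0,0,0,0,0])

```text
t: 14.8
eef_pos: [0.5613, -0.229, 0.1144]
orientation: [0.0, -0.651, 0.759, -0.0]
wrist_force: [-0.4, 1.4, -0.3]
width: 0.0598
```

Request:
servo_tool(steps=[0,0,0,0,0,0,0,0,0,0,0,0,0,0,0,0,0,0,0,0,0,0,0,0,0,0,0,0,0,0,0,0,0,0,0,0], jaw=0.3)

```text
t: 15.3
eef_pos: [0.5615, -0.2292, 0.1147]
orientation: [0.0, -0.651, 0.759, -0.001]
wrist_force: [-1.0, -0.5, 5.8]
width: 0.0468
```

Request:
servo_tool(steps=[0,0,-0.003,0,0,0,0,0,-0.003,0,0,0,0,0,-0.003,0,0,0,0,0,-0.003,0,0,0,0,0,-0.003,0,0,0,0,0,0,0,0,0])

```text
t: 15.8
eef_pos: [0.5611, -0.2289, 0.1295]
orientation: [0.0, -0.651, 0.759, -0.0]
wrist_force: [-0.2, -0.5, -1.7]
width: 0.0465
```

```bash
python3 - <<'E'
from plan import *
plan(*peg(-.04),.128,YR)
c=cap("side","s2"); crop(c,240,80,150,130,5,"s11.png")
E
```

```text
t 15.8 pos [ 0.5611 -0.2289  0.1295] yaw -98.74 w 0.0465 F [-0.2 -0.5 -1.7] j [-0.07  0.34 -0.29  0.   -0.94  1.48]
 rotvec [-0.0008 -0.     -0.0006]  trans(new axes) [-0.0004  0.0004  0.0015]  trans(current axes) [-0.0004  0.0004  0.0015] dist 0.002
```

View pics/s11.png

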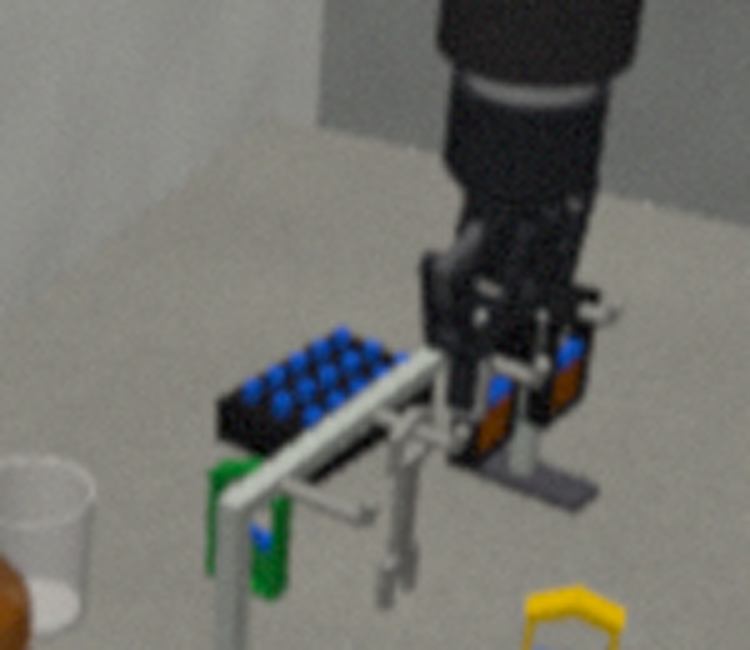

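Lifted. Draw it off, raise.

Request:
servo_tool(steps=[0,0.008,0,0,0,0,0,0.013,0,0,0,0,0,0.013,0,0,0,0,0,0.013,0,0,0,0,0,0.013,0,0,0,0,0,0.013,0,0,0,0,0,0.013,0,0,0,0,0,0.008,0,0,0,0,0,0,0,0,0,0])

```text
t: 16.6
eef_pos: [0.466, -0.2143, 0.1288]
orientation: [-0.0, -0.651, 0.759, 0.0]
wrist_force: [0.4, 0.5, -1.4]
width: 0.0466
```

Request:
servo_tool(steps=[0,0,-0.015,0,0,0,0,0,-0.03,0,0,-0.0327,0,0,-0.03,0,0,-0.0327,0,0,-0.025,0,0,-0.0327,0,0,0,0,0,0])

```text
t: 17.02
eef_pos: [0.4711, -0.2155, 0.2343]
orientation: [0.002, -0.689, 0.725, -0.004]
wrist_force: [-0.1, -0.1, -0.4]
width: 0.0471
```

```bash
python3 - <<'E'
from plan import *
plan(*case(0,.052),.23,YC)
c=cap("side","s2"); crop(c,240,80,150,130,5,"s12.png")
E
```

```text
t 17.02 pos [ 0.4711 -0.2155  0.2343] yaw -92.96 w 0.0471 F [-0.1 -0.1 -0.4] j [-0.05  0.1  -0.34  0.   -1.12  1.57]
 rotvec [-0.0085 -0.0019  0.0021]  trans(new axes) [-0.5078  0.0489  0.0043]  trans(current axes) [-0.5079  0.0478  0.0029] dist 0.51
```

View pics/s12.png

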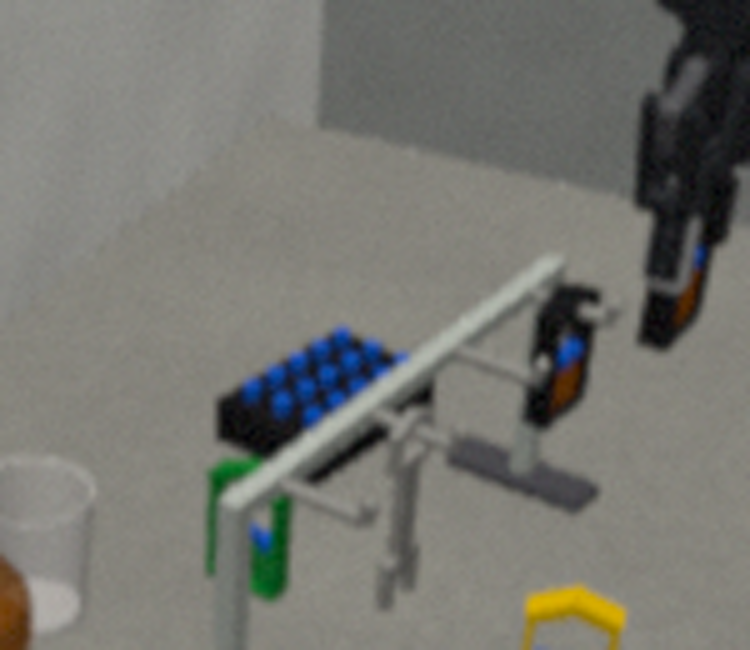

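Request:
servo_tool(steps=[-0.015,0.0015,0,0,0,0,-0.03,0.003,0,0,0,0,-0.03,0.003,0,0,0,0,-0.03,0.003,0,0,0,0,-0.03,0.003,0,0,0,0,-0.03,0.003,0,0,0,0,-0.03,0.003,0,0,0,0,-0.03,0.003,0,0,0,0,-0.03,0.003,0,0,0,0,-0.03,0.003,0,0,0,0])

```text
t: 17.9
eef_pos: [0.4545, 0.073, 0.228]
orientation: [-0.0, -0.687, 0.726, 0.0]
wrist_force: [1.0, 0.7, -1.4]
width: 0.0464
```

Request:
servo_tool(steps=[-0.03,0.003,0,0,0,0,-0.03,0.003,0,0,0,0,-0.03,0.003,0,0,0,0,-0.03,0.003,0,0,0,0,-0.03,0.003,0,0,0,0,-0.03,0.003,0,0,0,0,-0.025,0.002,0,0,0,0,-0.015,0,0,0,0,0,0,0,0,0,0,0,0,0,0,0,0,0])

```text
t: 18.73
eef_pos: [0.4468, 0.2926, 0.2276]
orientation: [-0.001, -0.688, 0.726, -0.0]
wrist_force: [1.0, -0.0, -0.6]
width: 0.0464
```

Request:
servo_tool(steps=[0,0,0,0,0,0,0,0,0,0,0,0])

```text
t: 18.9
eef_pos: [0.447, 0.2913, 0.2285]
orientation: [-0.0, -0.687, 0.726, -0.0]
wrist_force: [0.1, 0.4, -0.5]
width: 0.0462
```

```bash
python3 - <<'E'
from plan import *
plan(*case(0,.052),.095,YC)
c=cap("top","t2"); crop(c,40,190,150,125,5,"t4.png")
c=cap("side","s2"); crop(c,190,235,140,110,5.5,"s13.png")
E
```

```text
t 18.9 pos [0.447  0.2913 0.2285] yaw -93.18 w 0.0462 F [ 0.1  0.4 -0.5] j [ 0.95  0.13 -0.31 -0.   -1.12  0.57]
 rotvec [ 0.0004 -0.0005 -0.0017]  trans(new axes) [-0.003  -0.0024  0.1335]  trans(current axes) [-0.0031 -0.0024  0.1335] dist 0.134
```

View pics/s13.png

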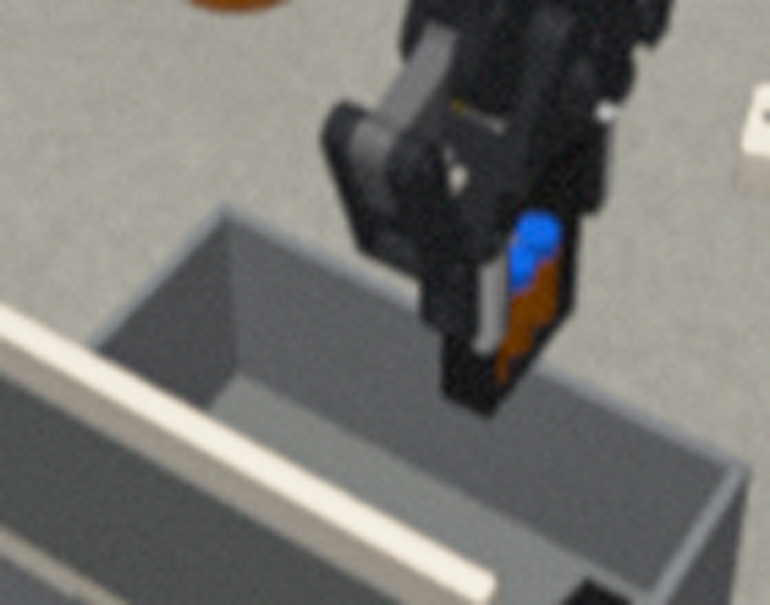

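View pics/t4.png

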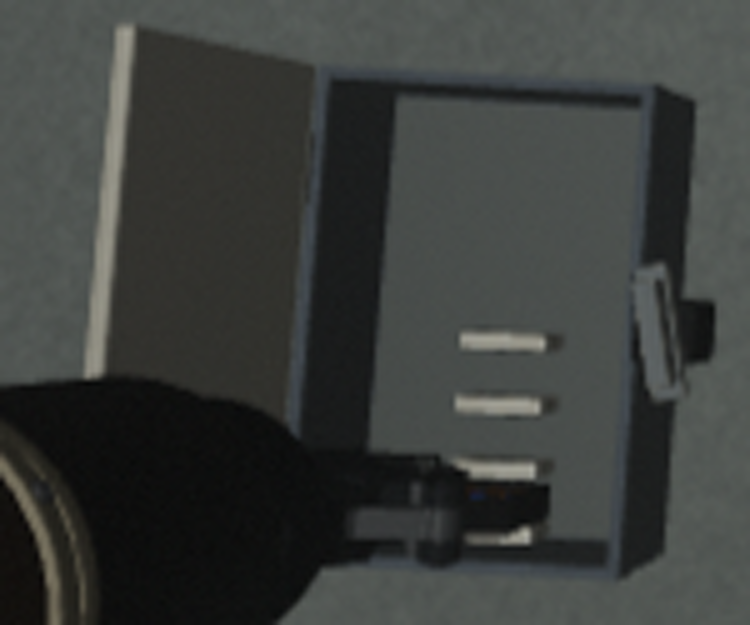

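Request:
servo_tool(steps=[-0.003,-0.0024,0.01,0,0,0,0,0,0.02,0,0,0,0,0,0.02,0,0,0,0,0,0.02,0,0,0,0,0,0.02,0,0,0,0,0,0.02,0,0,0,0,0,0.015,0,0,0,0,0,0.007,0,0,0,0,0,0,0,0,0,0,0,0,0,0,0])

```text
t: 19.83
eef_pos: [0.4499, 0.2951, 0.0968]
orientation: [-0.0, -0.688, 0.726, -0.0]
wrist_force: [0.3, 0.8, -0.2]
width: 0.0467
```

Request:
servo_tool(steps=[0,0,0,0,0,0])

```text
t: 19.92
eef_pos: [0.4502, 0.2956, 0.0977]
orientation: [0.001, -0.688, 0.726, 0.0]
wrist_force: [0.4, -0.0, -0.4]
width: 0.0466
```

```bash
python3 - <<'E'
from plan import *
plan(*case(0,.052),.05,YC)
c=cap("top","t2"); crop(c,40,190,150,125,5,"t5.png")
E
```

```text
t 19.92 pos [0.4502 0.2956 0.0977] yaw -93.12 w 0.0466 F [ 0.4 -0.  -0.4] j [ 0.95  0.27 -0.47  0.   -0.82  0.57]
 rotvec [-0.001   0.0011 -0.0007]  trans(new axes) [0.0015 0.0005 0.0477]  trans(current axes) [0.0015 0.0006 0.0477] dist 0.048
```

View pics/t5.png

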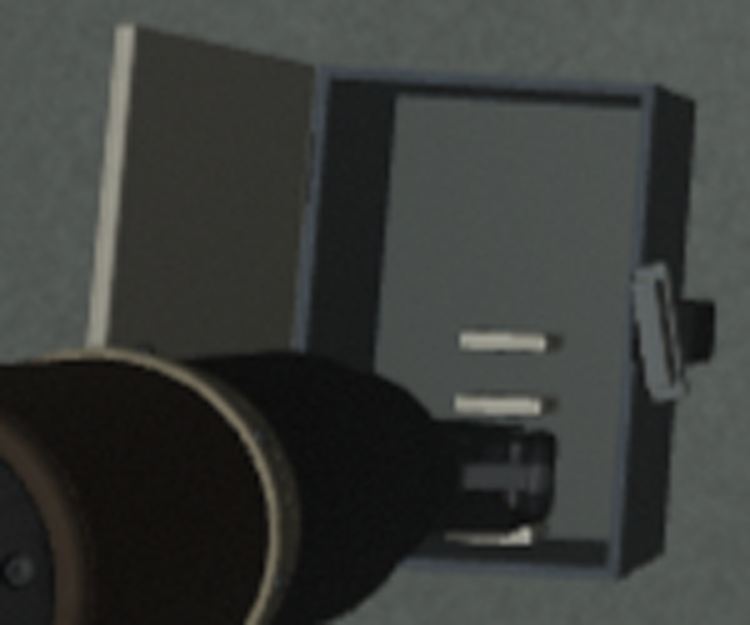

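Request:
servo_tool(steps=[0.001,0.0005,0.007,0,0,0,0,0,0.007,0,0,0,0,0,0.007,0,0,0,0,0,0.006,0,0,0,0,0,0.005,0,0,0,0,0,0.005,0,0,0,0,0,0.004,0,0,0,0,0,0.002,0,0,0,0,0,0,0,0,0])

```text
t: 20.72
eef_pos: [0.4489, 0.294, 0.0532]
orientation: [-0.0, -0.688, 0.726, -0.0]
wrist_force: [-0.6, -0.0, -1.2]
width: 0.0463
```

Request:
servo_tool(steps=[0,0,0.0015,0,0,0,0,0,0.0015,0,0,0,0,0,0.001,0,0,0,0,0,0.001,0,0,0,0,0,0,0,0,0])

```text
t: 21.13
eef_pos: [0.449, 0.2942, 0.0487]
orientation: [-0.0, -0.688, 0.726, 0.0]
wrist_force: [-0.2, -0.4, -1.0]
width: 0.0468
```

Request:
servo_tool(steps=[0,0,0.001,0,0,0,0,0,0.001,0,0,0,0,0,0,0,0,0])

```text
t: 21.38
eef_pos: [0.449, 0.2941, 0.0467]
orientation: [-0.0, -0.688, 0.726, -0.0]
wrist_force: [-0.9, 0.3, -1.2]
width: 0.0459
```

Request:
servo_tool(steps=[0,0,0.001,0,0,0,0,0,0,0,0,0])

```text
t: 21.55
eef_pos: [0.4493, 0.2943, 0.0461]
orientation: [0.0, -0.688, 0.726, -0.0]
wrist_force: [0.0, -0.8, 3.2]
width: 0.0466
```

Contact. Release and rise.

Request:
servo_tool(steps=[0,0,0,0,0,0,0,0,0,0,0,0,0,0,0,0,0,0,0,0,0,0,0,0], jaw=-0.4)

```text
t: 21.88
eef_pos: [0.4491, 0.2942, 0.0458]
orientation: [-0.0, -0.688, 0.726, 0.0]
wrist_force: [1.1, 0.4, -0.7]
width: 0.0599
```

Request:
servo_tool(steps=[0,0,-0.005,0,0,0,0,0,-0.01,0,0,0,0,0,-0.02,0,0,0,0,0,-0.03,0,0,0,0,0,-0.03,0,0,0,0,0,-0.03,0,0,0.033,0,0,-0.03,0,0,0.033,0,0,-0.02,0,0,0.033,0,0,0,0,0,0])

```text
t: 22.63
eef_pos: [0.4509, 0.2957, 0.227]
orientation: [0.005, -0.65, 0.76, 0.0]
wrist_force: [1.0, 0.7, -0.0]
width: 0.0597
```

```bash
python3 - <<'E'
from plan import *
plan(*peg(-.12),.22,YR)
c=cap("top","t2"); crop(c,40,190,150,125,5,"t6.png")
c=cap("side","s2"); crop(c,190,265,140,110,5.5,"s14.png")
E
```

```text
t 22.63 pos [0.4509 0.2957 0.227 ] yaw -98.87 w 0.0597 F [ 1.   0.7 -0. ] j [ 0.95  0.14 -0.31  0.   -1.11  0.47]
 rotvec [-0.0054  0.0072 -0.0027]  trans(new axes) [ 0.5815 -0.188   0.007 ]  trans(current axes) [ 0.581  -0.1896  0.0039] dist 0.611
```

View pics/s14.png

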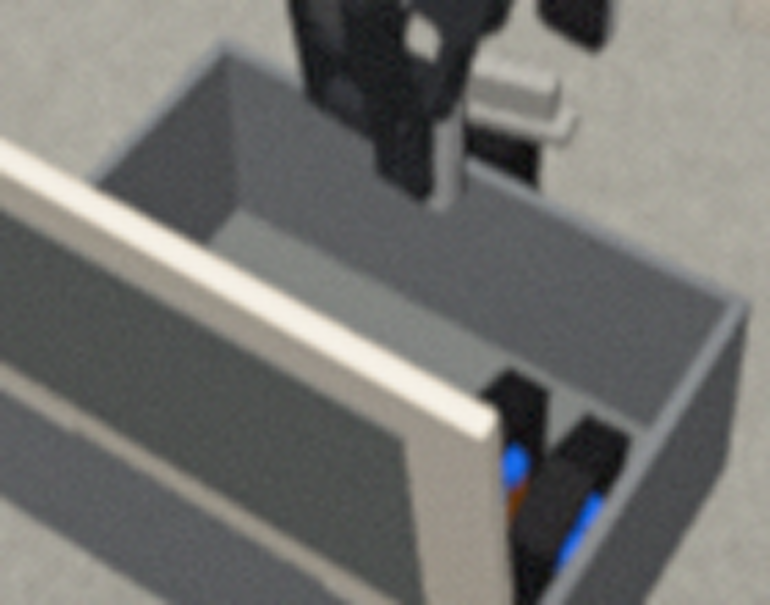

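Request:
servo_tool(steps=[0.015,-0.005,0,0,0,0,0.03,-0.01,0,0,0,0,0.03,-0.01,0,0,0,0,0.03,-0.01,0,0,0,0,0.03,-0.01,0,0,0,0,0.03,-0.01,0,0,0,0,0.03,-0.01,0,0,0,0,0.03,-0.01,0,0,0,0,0.03,-0.01,0,0,0,0,0.03,-0.01,0,0,0,0])

```text
t: 23.57
eef_pos: [0.4983, -0.0042, 0.2199]
orientation: [-0.001, -0.651, 0.759, 0.0]
wrist_force: [-0.3, -0.2, 0.8]
width: 0.0598
```

Request:
servo_tool(steps=[0.03,-0.01,0,0,0,0,0.03,-0.01,0,0,0,0,0.03,-0.01,0,0,0,0,0.03,-0.01,0,0,0,0,0.03,-0.01,0,0,0,0,0.03,-0.01,0,0,0,0,0.03,-0.01,0,0,0,0,0.03,-0.01,0,0,0,0,0.03,-0.01,0,0,0,0,0.02,-0.004,0,0,0,0])

```text
t: 24.4
eef_pos: [0.5469, -0.3057, 0.2191]
orientation: [-0.001, -0.65, 0.76, 0.001]
wrist_force: [2.0, 0.5, 0.0]
width: 0.0596
```

Request:
servo_tool(steps=[0,0,0,0,0,0,0,0,0,0,0,0,0,0,0,0,0,0])

```text
t: 24.65
eef_pos: [0.5469, -0.303, 0.2197]
orientation: [-0.001, -0.651, 0.759, 0.001]
wrist_force: [0.3, -0.6, -0.2]
width: 0.0599
```

```bash
python3 - <<'E'
from plan import *
plan(*peg(-.12),.16,YR)
c=cap("side","s2"); crop(c,240,80,150,130,5,"s15.png")
E
```

```text
t 24.65 pos [ 0.5469 -0.303   0.2197] yaw -98.83 w 0.0599 F [ 0.3 -0.6 -0.2] j [-0.19  0.29 -0.13 -0.   -1.15  1.61]
 rotvec [ 0.0021  0.0004 -0.0022]  trans(new axes) [ 0.0042 -0.0024  0.0597]  trans(current axes) [ 0.0043 -0.0026  0.0597] dist 0.06
```

View pics/s15.png

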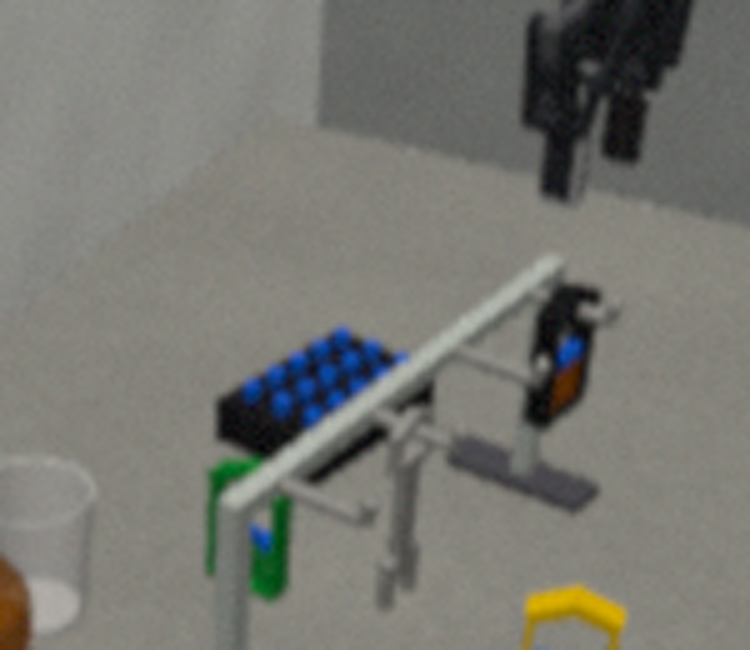

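Request:
servo_tool(steps=[0.0042,-0.002,0.005,0,0,0,0,0,0.015,0,0,0,0,0,0.02,0,0,0,0,0,0.015,0,0,0,0,0,0.005,0,0,0,0,0,0,0,0,0,0,0,0,0,0,0])

```text
t: 25.28
eef_pos: [0.5496, -0.3072, 0.1613]
orientation: [-0.0, -0.651, 0.759, -0.0]
wrist_force: [-0.2, 0.0, 0.4]
width: 0.0593
```

```bash
python3 - <<'E'
from plan import *
plan(*peg(-.12),.114,YR)
E
```

```text
t 25.28 pos [ 0.5496 -0.3072  0.1613] yaw -98.74 w 0.0593 F [-0.2  0.   0.4] j [-0.2   0.34 -0.2   0.   -1.03  1.62]
 rotvec [-0.0002 -0.0004 -0.0006]  trans(new axes) [0.0004 0.0009 0.0473]  trans(current axes) [0.0004 0.0009 0.0473] dist 0.047
```

Request:
servo_tool(steps=[0,0.0005,0.01,0,0,0,0,0,0.015,0,0,0,0,0,0.012,0,0,0,0,0,0.008,0,0,0,0,0,0.002,0,0,0,0,0,0,0,0,0,0,0,0,0,0,0])

```text
t: 25.87
eef_pos: [0.549, -0.3075, 0.1141]
orientation: [0.0, -0.651, 0.759, -0.0]
wrist_force: [-0.6, -1.2, -0.1]
width: 0.0595
```

Request:
servo_tool(steps=[0,0,0,0,0,0,0,0,0,0,0,0,0,0,0,0,0,0,0,0,0,0,0,0,0,0,0,0,0,0,0,0,0,0,0,0], jaw=0.3)

```text
t: 26.37
eef_pos: [0.5494, -0.3077, 0.1147]
orientation: [0.0, -0.651, 0.759, -0.001]
wrist_force: [-0.1, -1.5, 5.4]
width: 0.0463
```

Request:
servo_tool(steps=[0,0,-0.003,0,0,0,0,0,-0.003,0,0,0,0,0,-0.003,0,0,0,0,0,-0.003,0,0,0,0,0,-0.003,0,0,0,0,0,0,0,0,0])

```text
t: 26.87
eef_pos: [0.549, -0.3074, 0.1295]
orientation: [0.0, -0.651, 0.759, -0.0]
wrist_force: [-0.3, -0.5, 0.1]
width: 0.0468
```

```bash
python3 - <<'E'
from plan import *
plan(*peg(-.12),.128,YR)
c=cap("side","s2"); crop(c,240,80,150,130,5,"s16.png")
E
```

```text
t 26.87 pos [ 0.549  -0.3074  0.1295] yaw -98.79 w 0.0468 F [-0.3 -0.5  0.1] j [-0.2   0.37 -0.24  0.   -0.96  1.62]
 rotvec [-0.0007 -0.0001 -0.0014]  trans(new axes) [0.0002 0.0003 0.0015]  trans(current axes) [0.0002 0.0003 0.0015] dist 0.002
```

View pics/s16.png

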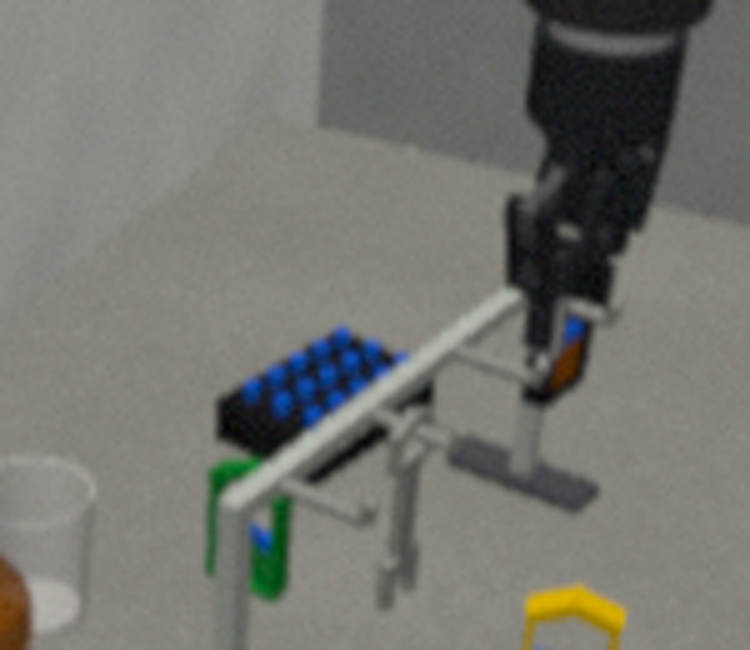

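Request:
servo_tool(steps=[0,0.008,0,0,0,0,0,0.013,0,0,0,0,0,0.013,0,0,0,0,0,0.013,0,0,0,0,0,0.013,0,0,0,0,0,0.013,0,0,0,0,0,0.013,0,0,0,0,0,0.008,0,0,0,0,0,0,0,0,0,0])

```text
t: 27.67
eef_pos: [0.4539, -0.2926, 0.1289]
orientation: [-0.0, -0.651, 0.759, 0.0]
wrist_force: [-0.0, -0.1, -1.2]
width: 0.0468
```

Request:
servo_tool(steps=[0,0,-0.015,0,0,0,0,0,-0.03,0,0,-0.0327,0,0,-0.03,0,0,-0.0327,0,0,-0.025,0,0,-0.0327,0,0,0,0,0,0])

```text
t: 28.08
eef_pos: [0.4588, -0.2943, 0.2345]
orientation: [0.002, -0.688, 0.725, -0.004]
wrist_force: [0.7, 0.5, 0.2]
width: 0.0471
```

```bash
python3 - <<'E'
from plan import *
plan(*case(0,.024),.23,YC)
c=cap("side","s2"); crop(c,240,80,150,130,5,"s17.png")
E
```

```text
t 28.08 pos [ 0.4588 -0.2943  0.2345] yaw -93.01 w 0.0471 F [0.7 0.5 0.2] j [-0.21  0.14 -0.29  0.   -1.13  1.73]
 rotvec [-0.0082 -0.0033  0.0012]  trans(new axes) [-0.5871  0.0128  0.0045]  trans(current axes) [-0.5872  0.0121  0.0025] dist 0.587
```

View pics/s17.png

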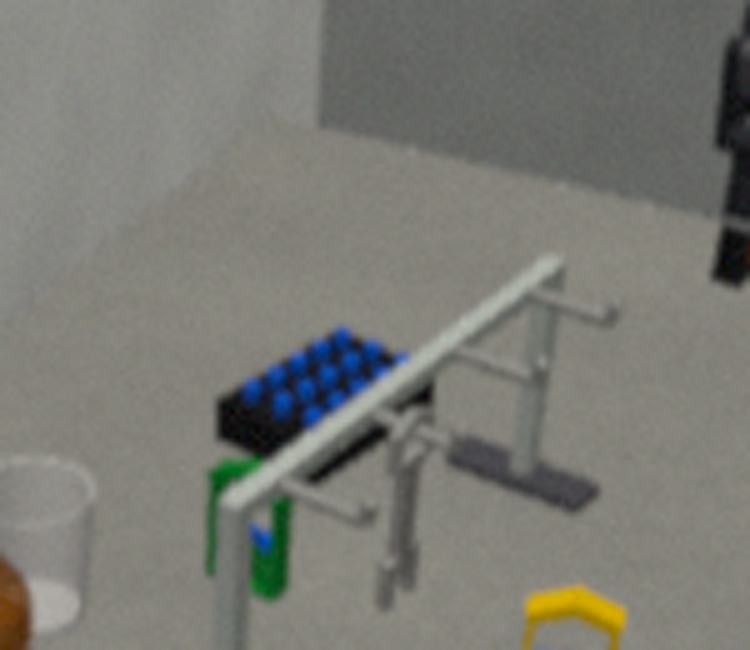

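Request:
servo_tool(steps=[-0.015,0,0,0,0,0,-0.03,0.0005,0,0,0,0,-0.03,0.0005,0,0,0,0,-0.03,0.0005,0,0,0,0,-0.03,0.0005,0,0,0,0,-0.03,0.0005,0,0,0,0,-0.03,0.0005,0,0,0,0,-0.03,0.0005,0,0,0,0,-0.03,0.0005,0,0,0,0,-0.03,0.0005,0,0,0,0])

```text
t: 28.97
eef_pos: [0.4668, -0.0066, 0.228]
orientation: [-0.0, -0.687, 0.727, 0.0]
wrist_force: [-0.1, 0.2, -0.6]
width: 0.047
```

Request:
servo_tool(steps=[-0.03,0.0005,0,0,0,0,-0.03,0.0005,0,0,0,0,-0.03,0.0005,0,0,0,0,-0.03,0.0005,0,0,0,0,-0.03,0.0005,0,0,0,0,-0.03,0.0005,0,0,0,0,-0.03,0.0005,0,0,0,0,-0.03,0,0,0,0,0,-0.03,0,0,0,0,0,-0.02,0,0,0,0,0])

```text
t: 29.8
eef_pos: [0.4795, 0.284, 0.2276]
orientation: [-0.001, -0.687, 0.726, -0.0]
wrist_force: [0.2, 0.1, -0.7]
width: 0.0472
```

Request:
servo_tool(steps=[-0.01,0,0,0,0,0,0,0,0,0,0,0,0,0,0,0,0,0,0,0,0,0,0,0])

```text
t: 30.13
eef_pos: [0.4801, 0.2906, 0.2284]
orientation: [-0.0, -0.687, 0.727, -0.0]
wrist_force: [-1.6, -0.2, -0.6]
width: 0.0469
```

```bash
python3 - <<'E'
from plan import *
plan(*case(0,.024),.095,YC)
c=cap("side","s2"); crop(c,190,235,140,110,5.5,"s18.png")
E
```

```text
t 30.13 pos [0.4801 0.2906 0.2284] yaw -93.22 w 0.0469 F [-1.6 -0.2 -0.6] j [ 0.89  0.18 -0.26 -0.   -1.13  0.62]
 rotvec [ 0.0006 -0.0007 -0.0024]  trans(new axes) [-0.002   0.0026  0.1334]  trans(current axes) [-0.0021  0.0026  0.1334] dist 0.133
```

View pics/s18.png

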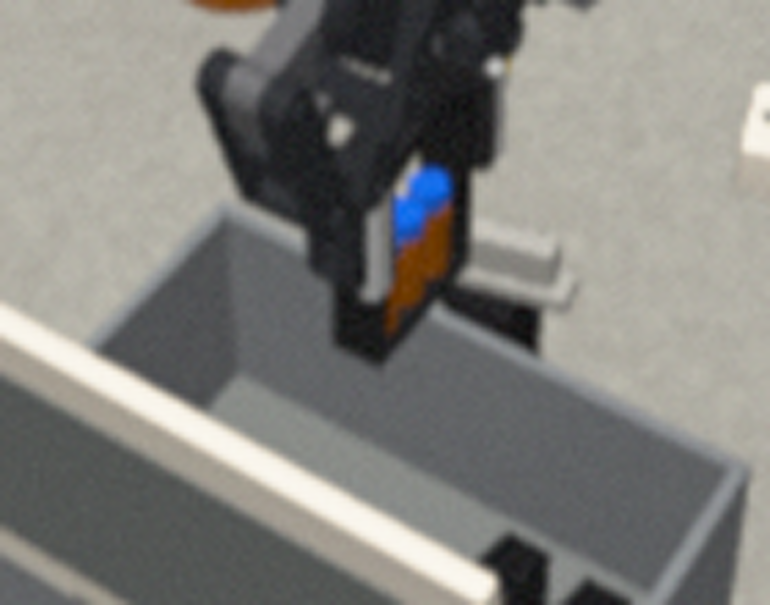

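Request:
servo_tool(steps=[-0.002,0.0026,0.01,0,0,0,0,0,0.02,0,0,0,0,0,0.02,0,0,0,0,0,0.02,0,0,0,0,0,0.02,0,0,0,0,0,0.02,0,0,0,0,0,0.015,0,0,0,0,0,0.007,0,0,0,0,0,0,0,0,0,0,0,0,0,0,0])

```text
t: 31.02
eef_pos: [0.4779, 0.2934, 0.097]
orientation: [-0.0, -0.687, 0.727, -0.0]
wrist_force: [1.2, 0.0, -0.6]
width: 0.0467
```

Request:
servo_tool(steps=[0,0,0,0,0,0,0,0,0,0,0,0])

```text
t: 31.18
eef_pos: [0.4783, 0.2942, 0.0979]
orientation: [0.001, -0.687, 0.726, 0.0]
wrist_force: [0.8, 0.6, -0.7]
width: 0.0471
```

```bash
python3 - <<'E'
from plan import *
plan(*case(0,.024),.05,YC)
c=cap("top","t2"); crop(c,40,190,150,125,5,"t7.png")
E
```

```text
t 31.18 pos [0.4783 0.2942 0.0979] yaw -93.18 w 0.0471 F [ 0.8  0.6 -0.7] j [ 0.9   0.31 -0.42  0.   -0.84  0.62]
 rotvec [-0.0013  0.0015 -0.0017]  trans(new axes) [0.0015 0.0007 0.0479]  trans(current axes) [0.0016 0.0007 0.0479] dist 0.048
```

View pics/t7.png

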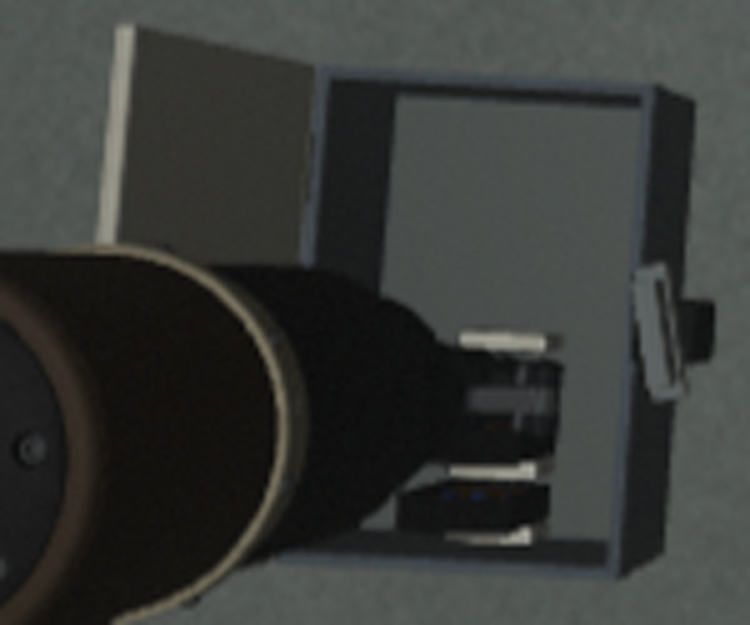

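Request:
servo_tool(steps=[0.001,0.0007,0.007,0,0,0,0,0,0.007,0,0,0,0,0,0.007,0,0,0,0,0,0.006,0,0,0,0,0,0.005,0,0,0,0,0,0.005,0,0,0,0,0,0.004,0,0,0,0,0,0.002,0,0,0,0,0,0,0,0,0])

```text
t: 31.98
eef_pos: [0.4769, 0.2926, 0.0532]
orientation: [-0.0, -0.687, 0.726, -0.0]
wrist_force: [0.2, 0.3, -0.6]
width: 0.0469
```

Request:
servo_tool(steps=[0,0,0.0015,0,0,0,0,0,0.0015,0,0,0,0,0,0.001,0,0,0,0,0,0.001,0,0,0,0,0,0.001,0,0,0,0,0,0,0,0,0])

```text
t: 32.48
eef_pos: [0.477, 0.2927, 0.0477]
orientation: [-0.0, -0.687, 0.726, 0.0]
wrist_force: [-0.2, -0.9, -1.0]
width: 0.0467
```

Request:
servo_tool(steps=[0,0,0.001,0,0,0,0,0,0,0,0,0])

```text
t: 32.65
eef_pos: [0.477, 0.2927, 0.0467]
orientation: [-0.0, -0.687, 0.726, 0.0]
wrist_force: [-0.1, 0.4, -0.7]
width: 0.0469
```

Request:
servo_tool(steps=[0,0,0.001,0,0,0,0,0,0,0,0,0])

```text
t: 32.82
eef_pos: [0.4772, 0.293, 0.046]
orientation: [0.0, -0.687, 0.726, -0.0]
wrist_force: [0.3, 0.7, 0.0]
width: 0.047
```

Request:
servo_tool(steps=[0,0,0.0005,0,0,0,0,0,0,0,0,0])

```text
t: 32.98
eef_pos: [0.4774, 0.2932, 0.0456]
orientation: [0.001, -0.687, 0.726, -0.0]
wrist_force: [0.7, 1.1, 1.8]
width: 0.0463
```

Request:
servo_tool(steps=[0,0,0,0,0,0,0,0,0,0,0,0,0,0,0,0,0,0,0,0,0,0,0,0], jaw=-0.4)

```text
t: 33.32
eef_pos: [0.4769, 0.2926, 0.0452]
orientation: [-0.0, -0.687, 0.726, -0.0]
wrist_force: [0.1, 0.2, 0.4]
width: 0.0597
```

Request:
servo_tool(steps=[0,0,-0.005,0,0,0,0,0,-0.01,0,0,0,0,0,-0.02,0,0,0,0,0,-0.03,0,0,0,0,0,-0.03,0,0,0,0,0,-0.03,0,0,0,0,0,-0.03,0,0,0,0,0,-0.02,0,0,0,0,0,0,0,0,0])

```text
t: 34.07
eef_pos: [0.4789, 0.2942, 0.2267]
orientation: [0.004, -0.687, 0.726, -0.0]
wrist_force: [0.4, -0.5, -0.4]
width: 0.0597
```

```bash
python3 - <<'E'
from plan import *
plan(*case(0,.024),.23,YC)
c=cap("top","t3"); crop(c,40,180,250,150,3.2,"t8.png")
c=cap("side","s3"); crop(c,190,245,170,130,4.7,"s19.png")
E
```

```text
t 34.07 pos [0.4789 0.2942 0.2267] yaw -93.13 w 0.0597 F [ 0.4 -0.5 -0.4] j [ 0.9   0.18 -0.27  0.   -1.12  0.62]
 rotvec [-0.0064  0.0063 -0.0009]  trans(new axes) [ 0.0016  0.0013 -0.0033]  trans(current axes) [ 0.0015  0.0013 -0.0034] dist 0.004
```

View pics/t8.png

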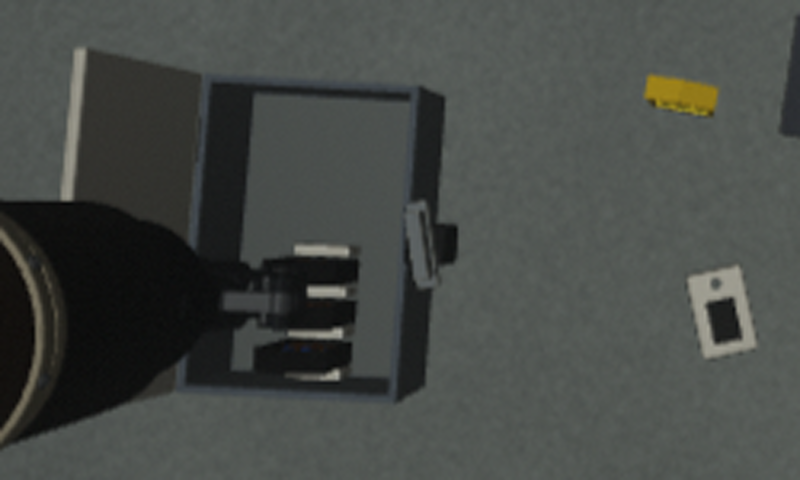

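View pics/s19.png

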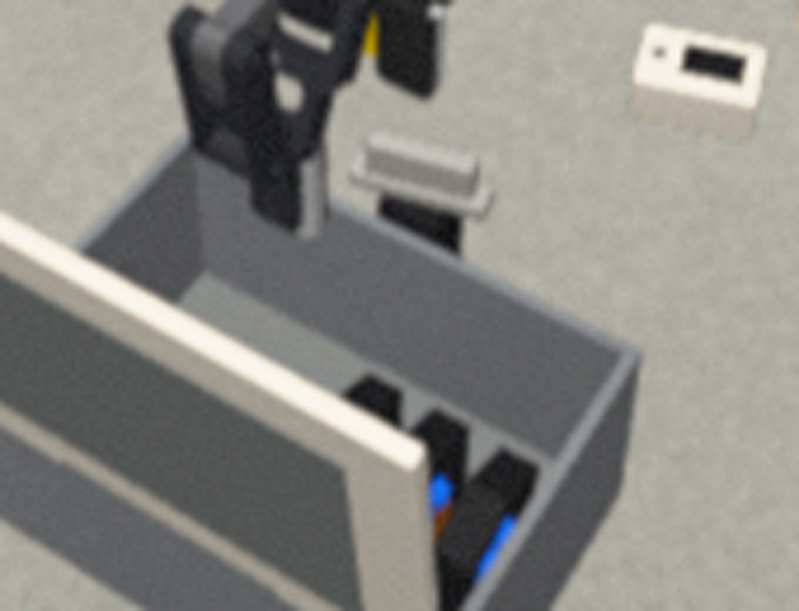

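```bash
cat > lg.py <<'E'
from plan import *
import sys
c=load(sys.argv[1]); P=pts(c); V,U=np.mgrid[:420,:560]; im=c["image"].astype(int)
m=(U>225)&(U<310)&(V>240)&(V<320)&(abs(P[...,2]-.028)<.006)&(abs(im[...,0]-im[...,2])<60)
n,lab,st,ce=cv2.connectedComponentsWithStats(m.astype(np.uint8)); k=1+np.argmax(st[1:,4])
r=cv2.minAreaRect(P[lab==k][:,:2].astype(np.float32)); b=cv2.boxPoints(r)
print(st[k],"c",r[0],"size",r[1],"ang",r[2]); e=max([(b[1]-b[0]),(b[2]-b[1])],key=np.linalg.norm); print("long axis deg",np.degrees(np.arctan2(e[1],e[0])), "z",np.median(P[lab==k][:,2]))
E
python3 lg.py top0; python3 lg.py t3; python3 lg.py s3
```

```text
[254 263  23  30 482] c (0.4489682912826538, 0.016708631068468094) size (0.06003294885158539, 0.03982987999916077) ang 12.439011573791504
long axis deg 12.439012 z 0.02864386065694295
[254 263  23  30 479] c (0.4489598274230957, 0.016722790896892548) size (0.05965203046798706, 0.039779096841812134) ang 12.778918266296387
long axis deg 12.778918 z 0.028801607643291097
[226 293  56  27 202] c (0.5408495664596558, 0.22527213394641876) size (0.11658096313476562, 0.021853799000382423) ang 7.4153876304626465
long axis deg 7.4153805 z 0.028380817574336574
```

```bash
python3 - <<'E'
from plan import *
plan(.4485,.0167,.10,-77.4)
E
```

```text
t 34.17 pos [0.4772 0.293  0.2221] yaw -93.18 w 0.0598 F [ 0.4 -0.1 -1.1] j [ 0.9   0.18 -0.27 -0.   -1.11  0.62]
 rotvec [-0.002   0.0023 -0.2754]  trans(new axes) [0.2634 0.0883 0.1221]  trans(current axes) [0.2778 0.0135 0.1214] dist 0.303
```

Request:
servo_tool(steps=[0,0,0,0,0,-0.0918,0,0,0,0,0,-0.0918,0,0,0,0,0,-0.0918,0.02,0.007,0,0,0,0,0.03,0.01,0,0,0,0,0.03,0.01,0,0,0,0,0.03,0.01,0,0,0,0,0.03,0.01,0,0,0,0,0.03,0.01,0.01,0,0,0,0.03,0.01,0.02,0,0,0])

```text
t: 35.0
eef_pos: [0.4555, 0.0819, 0.1912]
orientation: [-0.001, 0.781, -0.625, 0.001]
wrist_force: [0.7, -0.8, 0.2]
width: 0.0599
```

Request:
servo_tool(steps=[0.03,0.01,0.02,0,0,0,0.02,0.007,0.03,0,0,0,0.0134,0.0043,0.03,0,0,0,0,0,0.012,0,0,0,0,0,0,0,0,0,0,0,0,0,0,0,0,0,0,0,0,0])

```text
t: 35.58
eef_pos: [0.4489, 0.0169, 0.099]
orientation: [-0.0, 0.781, -0.625, 0.0]
wrist_force: [-0.0, -1.2, 0.1]
width: 0.0599
```

```bash
python3 - <<'E'
from plan import *
c=cap("top","t4"); crop(c,190,200,200,150,4,"t9.png")
c=cap("side","s4"); crop(c,280,180,140,110,5.5,"s20.png")
plan(.4485,.0167,.016,-77.4)
E
python3 lg.py t4
```

```text
t 35.68 pos [0.4492 0.0172 0.0994] yaw -77.35 w 0.0599 F [-0.   0.1  0.1] j [ 0.48  0.13 -0.66  0.   -0.78  1.31]
 rotvec [-0.002   0.0003  0.0009]  trans(new axes) [0.0004 0.0008 0.0834]  trans(current axes) [0.0004 0.0009 0.0834] dist 0.083
[304 287   2   1   2] c (0.4274045526981354, -0.07144951075315475) size (0.0018486827611923218, 0.0) ang 103.93073272705078
long axis deg 103.930725 z 0.026579165632573377
```

View pics/s20.png

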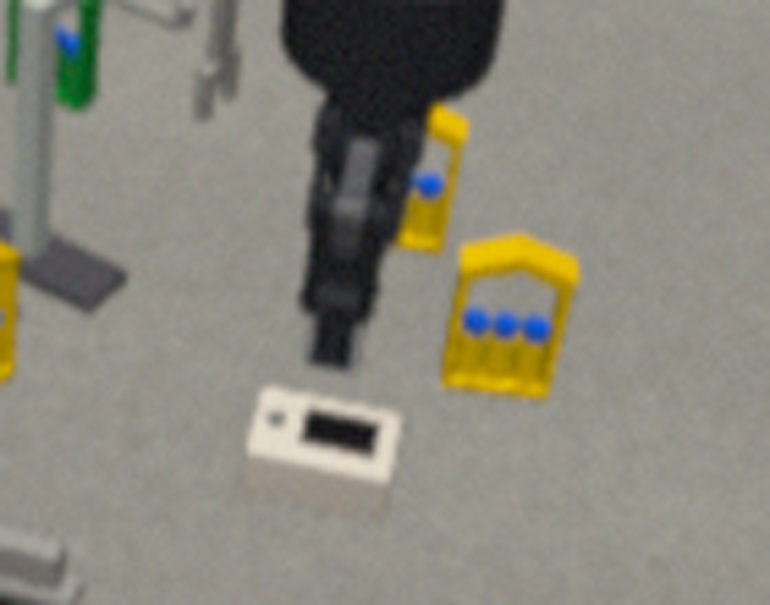

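View pics/t9.png

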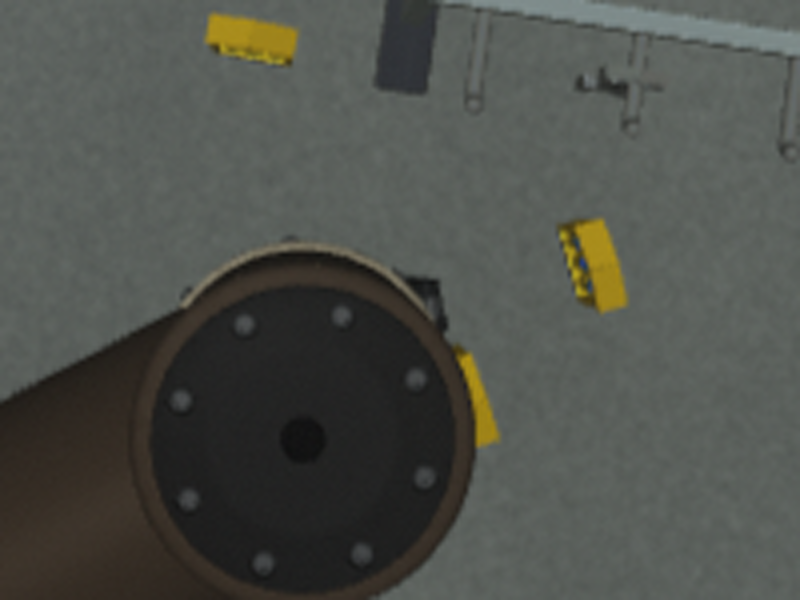

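Request:
servo_tool(steps=[0,0.0005,0.01,0,0,0,0,0,0.02,0,0,0,0,0,0.02,0,0,0,0,0,0.015,0,0,0,0,0,0.01,0,0,0,0,0,0.005,0,0,0,0,0,0.003,0,0,0,0,0,0,0,0,0])

```text
t: 36.35
eef_pos: [0.4481, 0.0167, 0.0155]
orientation: [-0.0, 0.781, -0.625, 0.0]
wrist_force: [-0.4, -1.1, -0.5]
width: 0.0594
```

Request:
servo_tool(steps=[0,0,0,0,0,0,0,0,0,0,0,0,0,0,0,0,0,0,0,0,0,0,0,0,0,0,0,0,0,0,0,0,0,0,0,0], jaw=0.4)

```text
t: 36.85
eef_pos: [0.4485, 0.0167, 0.0162]
orientation: [-0.001, 0.781, -0.625, 0.0]
wrist_force: [-1.5, 0.3, 6.6]
width: 0.0393
```

Request:
servo_tool(steps=[0,0,-0.005,0,0,0,0,0,-0.01,0,0,0,0,0,-0.02,0,0,0,0,0,-0.03,0,0,0,0,0,-0.03,0,0,0,0,0,-0.03,0,0,0,0,0,-0.03,0,0,0.0918,0,0,-0.03,0,0,0.0918,0,0,-0.015,0,0,0.0918,0,0,0,0,0,0])

```text
t: 37.68
eef_pos: [0.4495, 0.0168, 0.2196]
orientation: [0.003, -0.685, 0.728, -0.001]
wrist_force: [0.6, -0.2, -1.1]
width: 0.039
```

```bash
python3 - <<'E'
from plan import *
c=cap("side","s4"); crop(c,240,120,180,140,4.4,"s21.png")
plan(*case(0,-.046),.22,YC)
E
```

```text
t 37.73 pos [0.4485 0.0166 0.2174] yaw -93.2 w 0.0394 F [-0.4 -0.1 -1.4] j [ 0.48 -0.01 -0.5   0.   -1.08  1.04]
 rotvec [-0.0038  0.0022 -0.0021]  trans(new axes) [-0.2772 -0.0842 -0.0026]  trans(current axes) [-0.2774 -0.0836 -0.0016] dist 0.29
```

View pics/s21.png

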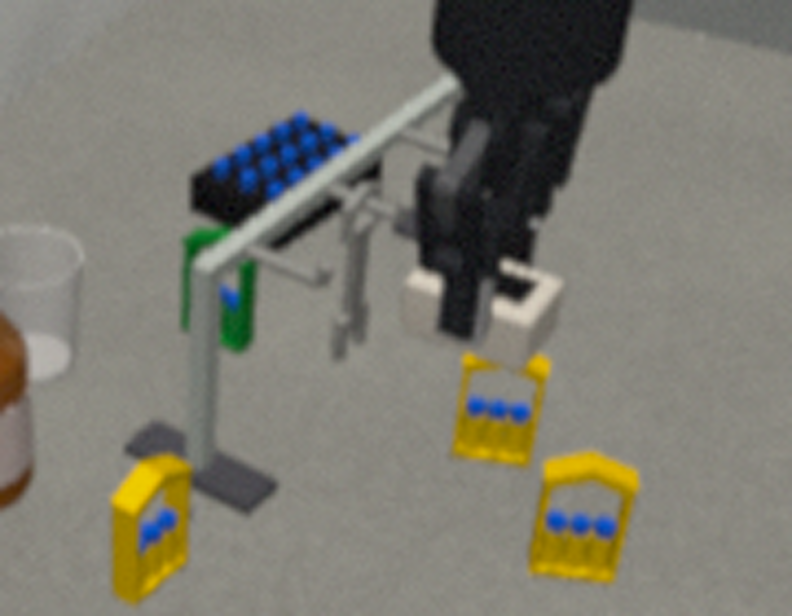

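Request:
servo_tool(steps=[-0.015,-0.005,0,0,0,0,-0.03,-0.009,0,0,0,0,-0.03,-0.009,0,0,0,0,-0.03,-0.009,0,0,0,0,-0.03,-0.009,0,0,0,0,-0.03,-0.009,0,0,0,0,-0.03,-0.009,0,0,0,0,-0.03,-0.009,0,0,0,0,-0.03,-0.009,0,0,0,0,-0.022,-0.007,0,0,0,0])

```text
t: 38.57
eef_pos: [0.5469, 0.2905, 0.2132]
orientation: [-0.001, -0.688, 0.726, 0.0]
wrist_force: [0.5, -0.2, -0.3]
width: 0.0393
```

Request:
servo_tool(steps=[0,0,0,0,0,0,0,0,0,0,0,0,0,0,0,0,0,0])

```text
t: 38.82
eef_pos: [0.5462, 0.288, 0.2136]
orientation: [-0.001, -0.688, 0.726, 0.0]
wrist_force: [0.1, -0.7, -0.6]
width: 0.0392
```

```bash
python3 - <<'E'
from plan import *
c=cap("side","s4"); crop(c,170,220,180,140,4.4,"s22.png")
plan(*case(0,-.046),.10,YC)
E
```

```text
t 38.87 pos [0.5464 0.2876 0.2143] yaw -93.15 w 0.0395 F [-0.1 -0.7 -0.5] j [ 0.8   0.28 -0.16 -0.   -1.13  0.72]
 rotvec [ 0.0015 -0.0014 -0.0012]  trans(new axes) [-0.0014 -0.001   0.1143]  trans(current axes) [-0.0015 -0.0011  0.1143] dist 0.114
```

View pics/s22.png

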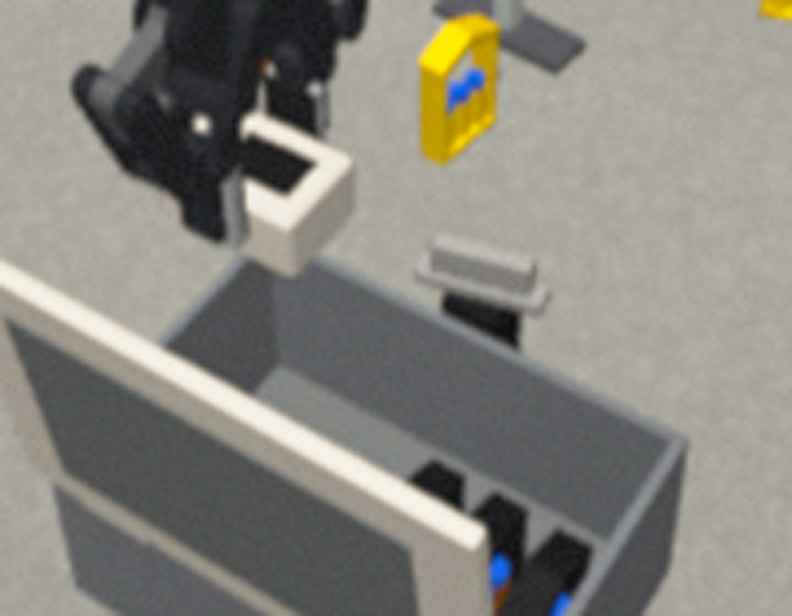

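Request:
servo_tool(steps=[-0.0015,-0.001,0.01,0,0,0,0,0,0.025,0,0,0,0,0,0.025,0,0,0,0,0,0.025,0,0,0,0,0,0.02,0,0,0,0,0,0.02,0,0,0,0,0,0.02,0,0,0,0,0,0.015,0,0,0,0,0,0.01,0,0,0,0,0,0.005,0,0,0])

```text
t: 39.7
eef_pos: [0.5474, 0.2885, 0.0386]
orientation: [-0.001, -0.687, 0.727, 0.0]
wrist_force: [0.2, 0.1, -0.9]
width: 0.0392
```

Request:
servo_tool(steps=[0,0,0,0,0,0,0,0,0,0,0,0])

```text
t: 39.87
eef_pos: [0.5484, 0.2897, 0.0408]
orientation: [0.0, -0.687, 0.726, -0.0]
wrist_force: [-0.2, -0.3, -0.3]
width: 0.0395
```

```bash
python3 - <<'E'
from plan import *
c=cap("side","s4"); crop(c,170,240,180,140,4.4,"s23.png")
plan(*case(0,-.046),.021,YC)
E
```

```text
t 39.92 pos [0.5487 0.29   0.0412] yaw -93.17 w 0.0392 F [-0.3  0.6 -0.5] j [ 0.8   0.46 -0.34  0.   -0.77  0.71]
 rotvec [-0.0011  0.0009 -0.0016]  trans(new axes) [0.0011 0.0012 0.0202]  trans(current axes) [0.0011 0.0012 0.0202] dist 0.02
```

View pics/s23.png

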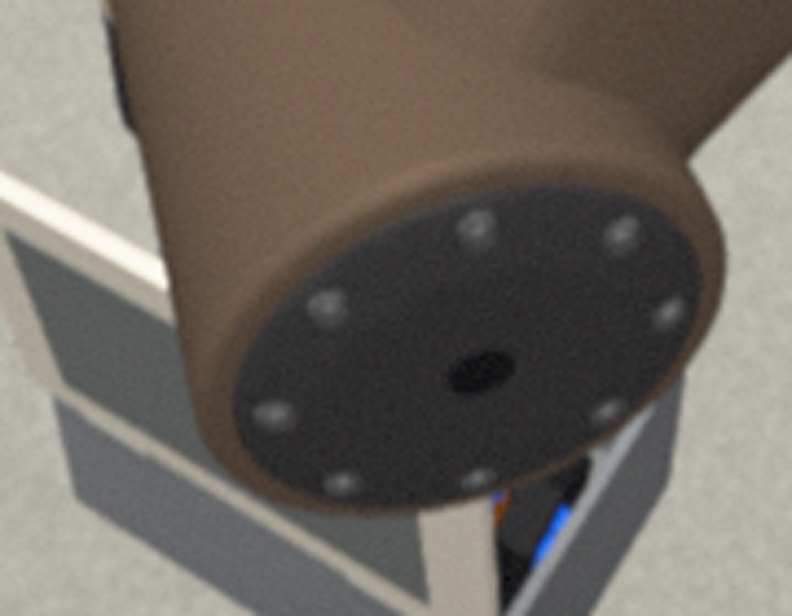

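```bash
python3 - <<'E'
from plan import *
np.set_printoptions(precision=3,suppress=True)
c=load("s4");P=pts(c)
for x,y in((240,460),(340,500),(480,500),(640,400),(480,370),(190,380),(170,280),(165,270),(140,150),(700,200),(100,230),(455,530)):
    u=int(x/4.4+170);v=int(y/4.4+240); print((x,y),P[v,u])
E
```

```text
(240, 460) [0.391 0.502 0.393]
(340, 500) [0.378 0.491 0.375]
(480, 500) [0.361 0.47  0.359]
(640, 400) [0.339 0.449 0.381]
(480, 370) [0.359 0.475 0.407]
(190, 380) [0.399 0.503 0.411]
(170, 280) [0.414 0.488 0.412]
(165, 270) [0.419 0.484 0.407]
(140, 150) [ 0.704  0.188 -0.001]
(700, 200) [0.335 0.44  0.43 ]
(100, 230) [0.545 0.377 0.23 ]
(455, 530) [0.413 0.384 0.179]
```

Request:
servo_tool(steps=[0,0,0.004,0,0,0,0,0,0.005,0,0,0,0,0,0.004,0,0,0,0,0,0.002,0,0,0,0,0,0,0,0,0,0,0,0,0,0,0])

```text
t: 40.42
eef_pos: [0.5481, 0.2896, 0.0251]
orientation: [-0.0, -0.687, 0.726, -0.0]
wrist_force: [0.4, 0.4, -0.9]
width: 0.0393
```

Request:
servo_tool(steps=[0,0,0.0015,0,0,0,0,0,0.001,0,0,0,0,0,0,0,0,0])

```text
t: 40.67
eef_pos: [0.5481, 0.2897, 0.0226]
orientation: [-0.0, -0.687, 0.726, 0.0]
wrist_force: [-0.2, 0.1, -0.2]
width: 0.0392
```

Request:
servo_tool(steps=[0,0,0.001,0,0,0,0,0,0,0,0,0])

```text
t: 40.83
eef_pos: [0.5481, 0.2897, 0.0217]
orientation: [-0.0, -0.687, 0.726, 0.0]
wrist_force: [1.2, 0.4, -1.0]
width: 0.0397
```

Request:
servo_tool(steps=[0,0,0.001,0,0,0,0,0,0,0,0,0])

```text
t: 41.0
eef_pos: [0.5482, 0.2897, 0.0212]
orientation: [0.0, -0.687, 0.726, -0.0]
wrist_force: [-2.1, -0.7, 3.8]
width: 0.0391
```

Contact. Release and lift.

Request:
servo_tool(steps=[0,0,0,0,0,0,0,0,0,0,0,0,0,0,0,0,0,0,0,0,0,0,0,0], jaw=-0.2)

```text
t: 41.33
eef_pos: [0.5481, 0.2894, 0.0208]
orientation: [-0.0, -0.687, 0.726, -0.0]
wrist_force: [-1.3, -3.0, 1.9]
width: 0.0515
```

Request:
servo_tool(steps=[0,0,-0.005,0,0,0,0,0,-0.01,0,0,0,0,0,-0.02,0,0,0,0,0,-0.03,0,0,0,0,0,-0.03,0,0,0,0,0,-0.03,0,0,0,0,0,-0.03,0,0,0,0,0,-0.03,0,0,0,0,0,-0.03,0,0,0,0,0,-0.03,0,0,0])

```text
t: 42.17
eef_pos: [0.5479, 0.2896, 0.2688]
orientation: [0.001, -0.687, 0.726, 0.0]
wrist_force: [-0.1, 0.9, -0.8]
width: 0.0516
```

Request:
servo_tool(steps=[0,0,-0.04,0,0,0,0,0,-0.04,0,0,0,0,0,-0.02,0,0,0,0,0,0,0,0,0,0,0,0,0,0,0], jaw=1)

```text
t: 42.58
eef_pos: [0.5482, 0.29, 0.3685]
orientation: [0.002, -0.687, 0.726, 0.0]
wrist_force: [0.7, 0.3, -1.1]
width: 0.0003
```

```bash
python3 - <<'E'
from plan import *
c=cap("top","t5"); crop(c,20,180,190,140,4.2,"t10.png")
c=cap("side","s5"); crop(c,150,240,190,140,4.2,"s24.png")
plan(*case(0,-.046),.2,YC)
E
```

```text
t 42.68 pos [0.5476 0.2895 0.3655] yaw -93.18 w 0.0003 F [-0.4  0.5  0.1] j [ 0.8   0.22  0.1  -0.   -1.45  0.71]
 rotvec [ 0.0007 -0.     -0.0016]  trans(new axes) [6.000e-04 1.000e-04 1.655e-01]  trans(current axes) [0.0006 0.     0.1655] dist 0.166
```

View pics/t10.png

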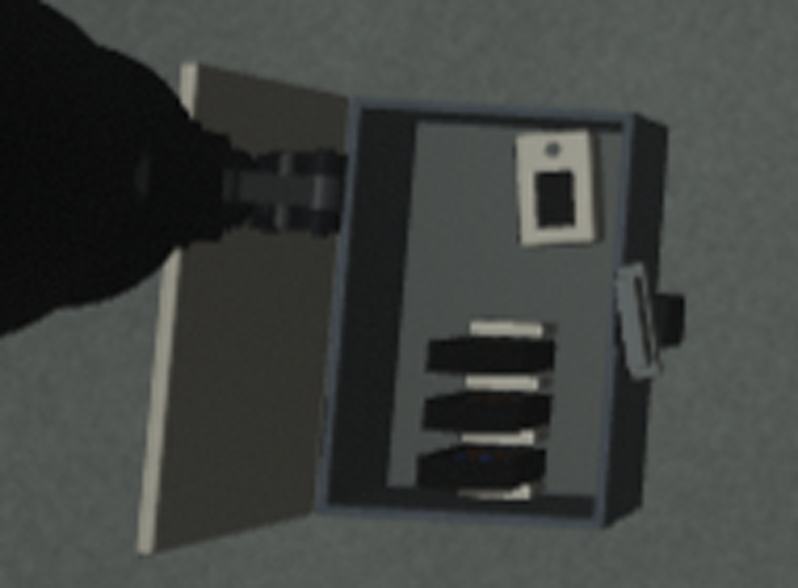

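View pics/s24.png

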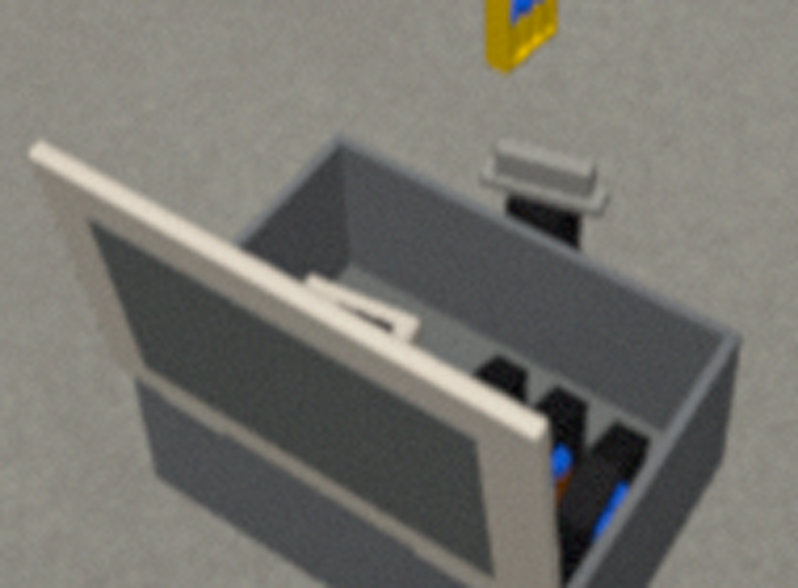

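```bash
python3 - <<'E'
from plan import *
np.set_printoptions(precision=1,suppress=True)
for n in("s5","t5"):
    c=load(n);P=pts(c); L=np.stack([(P[...,:2]-CO)@CX,(P[...,:2]-CO)@CY,P[...,2]],-1)*1e3
    for lo,hi in((110,130),(150,170),(190,210),(210,222),(222,230),(230,240)):
        q=L[(L[...,2]>lo)&(L[...,2]<hi)&(abs(L[...,1])<95)&(L[...,0]>55)&(L[...,0]<130)&(c["image"].max(-1)>35)]
        if len(q)>5: print(n,lo,hi,len(q),"x",np.percentile(q[:,0],[3,50,97]),"y",np.percentile(q[:,1],[3,97]),"zmax",q[:,2].max())
E
```

```text
s5 110 130 527 x [81.1 82.6 84. ] y [-89.4  89.4] zmax 129.96767115197846
s5 150 170 610 x [85.4 86.9 88.2] y [-87.7  90.4] zmax 169.8882086162572
s5 190 210 752 x [89.6 91.1 92.4] y [-87.2  90.1] zmax 209.96791544435985
s5 210 222 453 x [91.2 92.1 93. ] y [-87.4  90.4] zmax 221.9941203129662
s5 222 230 821 x [86.3 91.8 93.5] y [-87.9  90.4] zmax 229.99898728980068
s5 230 240 116 x [87.  89.8 93.7] y [-83.8  90. ] zmax 232.05297197486735
t5 110 130 365 x [71.  72.8 74.8] y [-90.8  90.7] zmax 129.98629380650135
t5 150 170 430 x [75.1 77.  78.9] y [-90.9  90.9] zmax 169.95681914535425
t5 190 210 482 x [79.4 81.2 82.9] y [-91.1  90.5] zmax 209.98713741435213
t5 210 222 281 x [81.4 82.9 84.3] y [-88.7  89.7] zmax 221.97108008096615
t5 222 230 228 x [82.5 83.9 91.3] y [-91.1  92.3] zmax 229.9963738956289
t5 230 240 311 x [83.1 87.  91.5] y [-89.6  89.8] zmax 236.1352058170394
```

Request:
servo_tool(steps=[0,0,0,0,0,0.12,0,0,0,0,0,0.12,0,0,0,0,0,0.12,0,0,0,0,0,0.12,0,0,0,0,0,0.12,0,0,0,0,0,0.12,0,0,0,0,0,0.12,0,0,0,0,0,0.12,0,0,0,0,0,0.12,0,0,0,0,0,0.12], jaw=1)

```text
t: 43.52
eef_pos: [0.5477, 0.2894, 0.3643]
orientation: [-0.001, -0.154, 0.988, -0.001]
wrist_force: [-0.1, 0.6, -0.0]
width: 0.0
```

Request:
servo_tool(steps=[0,0,0,0,0,0.12,0,0,0,0,0,0.12,0,0,0,0,0,0.12,0,0,0,0,0,0.01,0,0,0,0,0,0,0,0,0,0,0,0])

```text
t: 44.02
eef_pos: [0.548, 0.2896, 0.3651]
orientation: [-0.0, 0.025, 1.0, -0.0]
wrist_force: [-0.4, -0.8, 1.0]
width: 0.0002
```

```bash
python3 - <<'E'
from plan import *
plan(*case(.125,0),.36,YC-90)
E
```

```text
t 44.02 pos [0.548  0.2896 0.3651] yaw 177.08 w 0.0002 F [-0.4 -0.8  1. ] j [ 0.8   0.22  0.1  -0.   -1.45 -0.85]
 rotvec [-0.0009 -0.0009  0.0029]  trans(new axes) [0.0465 0.1243 0.0051]  trans(current axes) [0.0461 0.1244 0.005 ] dist 0.133
```

Request:
servo_tool(steps=[0.006,0.015,0,0,0,0,0.01,0.027,0,0,0,0,0.01,0.027,0,0,0,0,0.01,0.027,0,0,0,0,0.007,0.02,0,0,0,0,0.003,0.008,0,0,0,0,0,0,0,0,0,0,0,0,0,0,0,0])

```text
t: 44.68
eef_pos: [0.5086, 0.4164, 0.3654]
orientation: [-0.0, 0.026, 1.0, -0.0]
wrist_force: [0.1, -0.4, -0.6]
width: -0.0002
```

```bash
python3 - <<'E'
from plan import *
plan(*case(.125,0),.208,YC-90)
c=cap("side","s6"); crop(c,130,200,200,150,4,"s25.png")
E
```

```text
t 44.68 pos [0.5086 0.4164 0.3654] yaw 177.0 w -0.0002 F [ 0.1 -0.4 -0.6] j [ 0.98  0.28  0.18  0.   -1.47 -1.03]
 rotvec [-0.0008 -0.0004  0.0014]  trans(new axes) [ 0.0004 -0.0002  0.1574]  trans(current axes) [ 3.000e-04 -1.000e-04  1.574e-01] dist 0.157
```

View pics/s25.png

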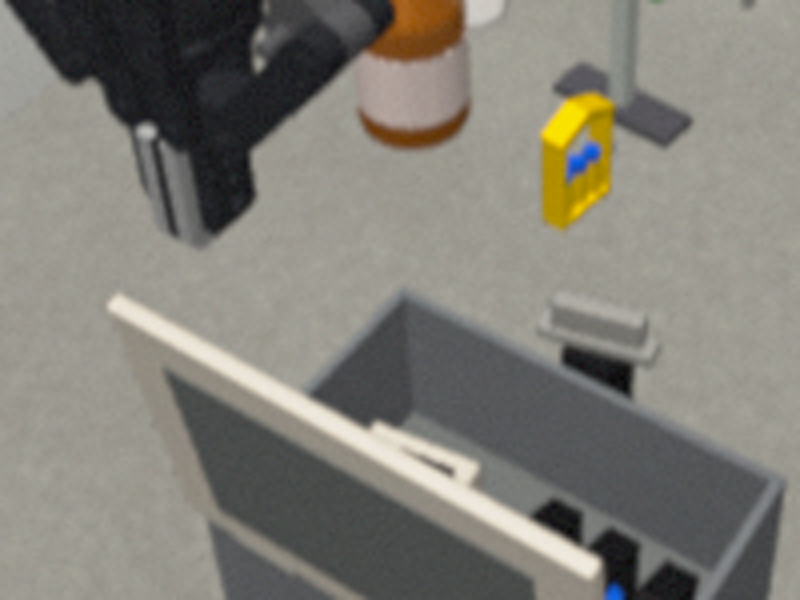

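Request:
servo_tool(steps=[0,0,0.015,0,0,0,0,0,0.025,0,0,0,0,0,0.03,0,0,0,0,0,0.03,0,0,0,0,0,0.03,0,0,0,0,0,0.02,0,0,0,0,0,0.007,0,0,0,0,0,0,0,0,0,0,0,0,0,0,0])

```text
t: 45.48
eef_pos: [0.5098, 0.4158, 0.2101]
orientation: [0.001, 0.027, 1.0, 0.0]
wrist_force: [0.3, -0.5, 0.6]
width: -0.0001
```

```bash
python3 - <<'E'
from plan import *
plan(*case(.125,0),.208,YC-90)
c=cap("side","s6"); crop(c,130,200,200,150,4,"s26.png")
# lid tracking: TCP (own x, z) 
def tcp(th,rho=.12,gap=0): 
    x=.07-rho*np.cos(th)+(.008+gap)*np.sin(th)+.011; z=.092+rho*np.sin(th)+(.008+gap)*np.cos(th)+.008; return np.array([x,z])
ths=np.r_[np.arange(1.6,0.05,-.07),0]
prev=None
for t in ths:
    p=tcp(t); print(round(t,2),p.round(4),"" if prev is None else np.round([p[0]-prev[0],prev[1]-p[1]],4)); prev=p
E
```

```text
t 45.48 pos [0.5098 0.4158 0.2101] yaw 176.85 w -0.0001 F [ 0.3 -0.5  0.6] j [ 0.98  0.35 -0.07  0.   -1.15 -1.04]
 rotvec [ 0.0006  0.0011 -0.0012]  trans(new axes) [0.0016 0.0003 0.0021]  trans(current axes) [0.0016 0.0003 0.0021] dist 0.003
1.6 [0.0925 0.2197] 
1.53 [0.0841 0.2202] [-0.0084 -0.0005]
1.46 [0.0757 0.2201] [-0.0084  0.0001]
1.39 [0.0673 0.2195] [-0.0084  0.0007]
1.32 [0.059  0.2182] [-0.0083  0.0013]
1.25 [0.0508 0.2164] [-0.0082  0.0018]
1.18 [0.0427 0.214 ] [-0.0081  0.0024]
1.11 [0.0348 0.211 ] [-0.0079  0.003 ]
1.04 [0.0272 0.2075] [-0.0077  0.0035]
0.97 [0.0198 0.2035] [-0.0074  0.004 ]
0.9 [0.0127 0.199 ] [-0.0071  0.0045]
0.83 [0.0059 0.194 ] [-0.0068  0.005 ]
0.76 [-0.0005  0.1885] [-0.0064  0.0055]
0.69 [-0.0065  0.1826] [-0.006   0.0059]
0.62 [-0.012   0.1762] [-0.0056  0.0063]
0.55 [-0.0171  0.1695] [-0.0051  0.0067]
0.48 [-0.0217  0.1625] [-0.0046  0.007 ]
0.41 [-0.0259  0.1552] [-0.0041  0.0073]
0.34 [-0.0295  0.1476] [-0.0036  0.0076]
0.27 [-0.0325  0.1397] [-0.0031  0.0078]
0.2 [-0.035   0.1317] [-0.0025  0.008 ]
0.13 [-0.037   0.1235] [-0.0019  0.0082]
0.06 [-0.0383  0.1152] [-0.0014  0.0083]
0.0 [-0.039  0.108] [-0.0007  0.0072]
```

Request:
servo_tool(steps=[0,-0.005,-0.003,0,0,0,0,-0.008,-0.003,0,0,0,0,-0.008,-0.003,0,0,0,0,-0.008,0,0,0,0,0,-0.008,0,0,0,0,0,-0.008,0,0,0,0,0,-0.008,0,0,0,0])

```text
t: 46.12
eef_pos: [0.5063, 0.3626, 0.2184]
orientation: [0.0, 0.027, 1.0, 0.001]
wrist_force: [1.7, 1.5, 1.1]
width: 0.0001
```

```bash
cat > lid.py <<'E'
from plan import *
c=cap("side","s7");P=pts(c); L=np.stack([(P[...,:2]-CO)@CX,(P[...,:2]-CO)@CY,P[...,2]],-1)*1e3
s=monitor.get_state(); p=s["eef_pos"]; d=p[:2]-CO
print("tcp own x %.4f y %.4f z %.4f"%(d@CX,d@CY,p[2]),"F",s["wrist_force"].round(1), "t",s["t"])
# lid: bright points in the band away from tool
q=L[(abs(abs(L[...,1])-80)<18)&(L[...,2]>97)&(L[...,0]>-78)&(L[...,0]<130)&(c["image"].min(-1)>100)]
# angle estimates from top-edge
if len(q):
    a=np.arctan2(q[:,2]-92,70-q[:,0]); r=np.hypot(q[:,2]-92,70-q[:,0]); w=a[r>100]; print("lid ang pct",np.percentile(w,[5,50,95]).round(3) if len(w) else "",len(w),"zmax",q[:,2].max().round(1),"rmax",r.max().round(1))
E
python3 lid.py
```

```text
tcp own x 0.0700 y -0.0007 z 0.2182 F [-0.5 -0.7  0.2] t 46.1667
lid ang pct [1.467 1.508 1.53 ] 987 zmax 231.4 rmax 140.0
```

Request:
servo_tool(steps=[0,-0.0083,0.0005,0,0,0,0,-0.0083,0.001,0,0,0,0,-0.0082,0.0018,0,0,0,0,-0.0081,0.0024,0,0,0,0,-0.0079,0.003,0,0,0,0,-0.0077,0.0035,0,0,0,0,-0.0074,0.004,0,0,0,0,-0.0071,0.0045,0,0,0,0,-0.0068,0.005,0,0,0,0,0,0,0,0,0])

```text
t: 47.0
eef_pos: [0.5016, 0.2915, 0.1909]
orientation: [-0.001, 0.028, 1.0, -0.001]
wrist_force: [0.2, -0.6, 0.1]
width: 0.0002
```

```bash
python3 lid.py
```

```text
tcp own x 0.0007 y -0.0003 z 0.1914 F [-0.3  1.   0.4] t 47.05
lid ang pct [0.848 0.892 1.693] 2102 zmax 605.0 rmax 513.5
```

Request:
servo_tool(steps=[0,-0.006,0.0059,0,0,0,0,-0.0056,0.0063,0,0,0,0,-0.0051,0.0067,0,0,0,0,-0.0046,0.007,0,0,0,0,-0.0041,0.0073,0,0,0,0,-0.0036,0.0076,0,0,0,0,-0.0031,0.0078,0,0,0,0,-0.0025,0.008,0,0,0,0,0,0,0,0,0])

```text
t: 47.8
eef_pos: [0.4994, 0.2577, 0.1333]
orientation: [-0.001, 0.028, 1.0, -0.001]
wrist_force: [-0.2, 0.8, -0.1]
width: -0.0
```

```bash
python3 lid.py
```

```text
tcp own x -0.0332 y -0.0001 z 0.1342 F [ 0.1  0.7 -0.2] t 47.85
lid ang pct [0.264 0.3   1.634] 1560 zmax 548.7 rmax 456.7
```

Request:
servo_tool(steps=[0,-0.003,0.006,0,0,0,0,-0.003,0.007,0,0,0,0,-0.003,0.005,0,0,0,0,-0.001,0.004,0,0,0,0,0,0.003,0,0,0,0,0,0,0,0,0])

```text
t: 48.35
eef_pos: [0.4994, 0.2484, 0.1097]
orientation: [-0.001, 0.027, 1.0, -0.0]
wrist_force: [0.2, -0.0, -0.8]
width: -0.0006
```

```bash
python3 lid.py
```

```text
tcp own x -0.0429 y -0.0004 z 0.1100 F [0.4 0.4 0.7] t 48.4
lid ang pct [0.053 0.094 1.615] 1393 zmax 524.8 rmax 433.4
```

Request:
servo_tool(steps=[0,0,0.001,0,0,0,0,0,0.001,0,0,0,0,0,0.001,0,0,0,0,0,0,0,0,0])

```text
t: 48.73
eef_pos: [0.4999, 0.2489, 0.1081]
orientation: [0.0, 0.027, 1.0, 0.0]
wrist_force: [-2.0, -1.0, 4.5]
width: 0.0002
```

Request:
servo_tool(steps=[0,0,0.001,0,0,0,0,0,0.001,0,0,0,0,0,0,0,0,0])

```text
t: 48.98
eef_pos: [0.5001, 0.2489, 0.1079]
orientation: [0.001, 0.027, 1.0, 0.0]
wrist_force: [-7.3, -3.5, 20.7]
width: -0.0
```

Request:
servo_tool(steps=[0,0,-0.004,0,0,0,0,0,-0.01,0,0,0,0,0,-0.02,0,0,0,0,0,-0.03,0,0,0,0,0,-0.03,0,0,0,0,0,-0.03,0,0,0,0,0,0,0,0,0,0,0,0,0,0,0])

```text
t: 49.65
eef_pos: [0.5006, 0.2497, 0.232]
orientation: [0.002, 0.027, 1.0, 0.002]
wrist_force: [-0.3, -0.3, -1.5]
width: -0.0001
```

```bash
cat > btn.py <<'E'
from plan import *
np.set_printoptions(precision=1,suppress=True)
for n in("side","top"):
    c=cap(n,"b_"+n);P=pts(c); L=np.stack([(P[...,:2]-CO)@CX,(P[...,:2]-CO)@CY,P[...,2]],-1)*1e3
    m=(abs(L[...,1])<95)&(abs(L[...,0])<60)&(L[...,2]>85)&(L[...,2]<125)&(c["image"].min(-1)>60)
    q=L[m]
    if len(q)>20:
        A=np.c_[q[:,0],q[:,1],np.ones(len(q))]; k=np.linalg.lstsq(A,q[:,2],rcond=None)[0]; print(n,"lid plane slope x,y",np.round(k[:2],4),"z0",k[2],len(q))
    for nm,lo,hi in(("fin",119,131),("bar",104,115)):
        m=(abs(L[...,1])<45)&(L[...,0]>-125)&(L[...,0]<-35)&(L[...,2]>lo)&(L[...,2]<hi)
        k,lab,st,ce=cv2.connectedComponentsWithStats(m.astype(np.uint8))
        if k<2: continue
        i=1+np.argmax(st[1:,4]); w=L[lab==i]; r=cv2.minAreaRect(w[:,:2].astype(np.float32)); b=cv2.boxPoints(r)
        e=max([b[1]-b[0],b[2]-b[1]],key=np.linalg.norm); a=np.degrees(np.arctan2(-e[0],e[1])); print(n,nm,len(w),"c own",np.array(r[0]),"size",np.array(r[1]),"angle from own y (ccw) ",(a+90)%180-90,"ztop",np.percentile(w[:,2],95))
E
python3 btn.py; python3 -c "
from plan import *
plan(*case(-.083,0),.2,YC)"
```

```text
side lid plane slope x,y [0. 0.] z0 99.04224336076575 6746
side fin 146 c own [-81.4   0.7] size [11.6 43.1] angle from own y (ccw)  9.770752 ztop 126.48016047912162
side bar 152 c own [-81.6   0.6] size [15.4 55.1] angle from own y (ccw)  12.732147 ztop 114.26495513612073
top lid plane slope x,y [-0. -0.] z0 101.33711863717924 3112
top fin 126 c own [-83.6  -0.6] size [10.2 43.5] angle from own y (ccw)  13.527786 ztop 129.75067661654913
top bar 80 c own [-84.4  -0.6] size [13.8 55.6] angle from own y (ccw)  10.879761 ztop 113.12955619836008
t 49.75 pos [0.4994 0.2487 0.2292] yaw 176.86 w 0.0002 F [-0.3 -0.1 -1. ] j [ 0.81  0.17 -0.26 -0.   -1.13 -0.87]
 rotvec [ 5.0000e-04 -4.0000e-04 -1.5719e+00]  trans(new axes) [0.0403 0.0002 0.0292]  trans(current axes) [ 0.0002 -0.0403  0.0292] dist 0.05
```

Request:
servo_tool(steps=[0,0,0,0,0,0.113,0,0,0,0,0,0.113,0,0,0,0,0,0.113,0,0,0,0,0,0.113,0,0,0,0,0,0.113,0,0,0,0,0,0.113,0,0,0,0,0,0.113,0,0,0,0,0,0.113,0,0,0,0,0,0.113,0,0,0,0,0,0.113], jaw=0.2)

```text
t: 50.58
eef_pos: [0.4993, 0.2484, 0.2279]
orientation: [-0.0, 0.561, 0.828, -0.001]
wrist_force: [-0.1, -0.4, -0.1]
width: 0.0341
```

Request:
servo_tool(steps=[0,0,0,0,0,0.113,0,0,0,0,0,0.113,0,0,0,0,0,0.003,0,0,0,0,0,0,0,0,0,0,0,0])

```text
t: 51.0
eef_pos: [0.4996, 0.2486, 0.2288]
orientation: [-0.0, 0.648, 0.762, -0.001]
wrist_force: [0.8, 0.4, 0.2]
width: 0.0342
```

```bash
python3 -c "
from plan import *
plan(*case(-.083,0),.16,YC+180+12)"
```

```text
t 51.0 pos [0.4996 0.2486 0.2288] yaw 99.21 w 0.0342 F [0.8 0.4 0.2] j [ 0.81  0.18 -0.26 -0.   -1.13 -2.22]
 rotvec [-0.0012  0.0008  0.005 ]  trans(new axes) [-0.0392 -0.0087  0.0688]  trans(current axes) [-0.0391 -0.0089  0.0688] dist 0.08
```

Request:
servo_tool(steps=[-0.01,-0.002,0,0,0,0.005,-0.02,-0.005,0.01,0,0,0,-0.0092,-0.0017,0.02,0,0,0,0,0,0.02,0,0,0,0,0,0.018,0,0,0,0,0,0,0,0,0,0,0,0,0,0,0])

```text
t: 51.58
eef_pos: [0.4969, 0.208, 0.1612]
orientation: [0.0, 0.651, 0.759, -0.001]
wrist_force: [-0.4, 0.1, 0.5]
width: 0.0338
```

```bash
python3 -c "
from plan import *
plan(*case(-.083,0),.120,YC+180+12)"
```

```text
t 51.58 pos [0.4969 0.208  0.1612] yaw 98.78 w 0.0338 F [-0.4  0.1  0.5] j [ 0.76  0.2  -0.4   0.   -0.97 -2.18]
 rotvec [-0.0015  0.0013 -0.0025]  trans(new axes) [0.0005 0.0002 0.0412]  trans(current axes) [0.0005 0.0003 0.0411] dist 0.041
```

Request:
servo_tool(steps=[0,0,0.008,0,0,0,0,0,0.012,0,0,0,0,0,0.01,0,0,0,0,0,0.006,0,0,0,0,0,0.004,0,0,0,0,0,0,0,0,0,0,0,0,0,0,0])

```text
t: 52.17
eef_pos: [0.4974, 0.2089, 0.1216]
orientation: [0.0, 0.651, 0.759, -0.0]
wrist_force: [-0.4, 0.8, 1.0]
width: 0.0339
```

Request:
servo_tool(steps=[0,0,0,0,0,0,0,0,0,0,0,0,0,0,0,0,0,0,0,0,0,0,0,0,0,0,0,0,0,0], jaw=1)

```text
t: 52.58
eef_pos: [0.4977, 0.2073, 0.1222]
orientation: [0.001, 0.651, 0.759, -0.001]
wrist_force: [2.7, -8.0, 2.4]
width: 0.0088
```

```bash
python3 -c "
from plan import *
plan(*case(-.083,0),.120,YC+180+90)"
```

```text
t 52.58 pos [0.4977 0.2073 0.1222] yaw 98.73 w 0.0088 F [ 2.7 -8.   2.4] j [ 0.76  0.25 -0.44  0.   -0.88 -2.18]
 rotvec [-0.0014  0.002  -1.3647]  trans(new axes) [0.0007 0.0012 0.0022]  trans(current axes) [ 0.0013 -0.0004  0.0022] dist 0.003
```

Request:
servo_tool(steps=[-0.0015,0,0,0,0,0,0,0,0,0,0,0])

```text
t: 52.75
eef_pos: [0.4977, 0.2071, 0.1222]
orientation: [0.0, 0.651, 0.759, 0.0]
wrist_force: [-0.9, -2.7, 3.3]
width: 0.0092
```

Request:
servo_tool(steps=[0,0,0,0,0,-0.05,0,0,0,0,0,-0.1,0,0,0,0,0,-0.1,0,0,0,0,0,-0.1,0,0,0,0,0,-0.1,0,0,0,0,0,0])

```text
t: 53.25
eef_pos: [0.4978, 0.207, 0.1222]
orientation: [0.0, 0.463, 0.887, -0.0]
wrist_force: [-0.3, -5.4, 5.0]
width: 0.0088
```

Request:
servo_tool(steps=[0,0,0,0,0,-0.1,0,0,0,0,0,-0.1,0,0,0,0,0,-0.1,0,0,0,0,0,-0.1,0,0,0,0,0,-0.1,0,0,0,0,0,-0.1,0,0,0,0,0,-0.1,0,0,0,0,0,-0.1,0,0,0,0,0,-0.1,0,0,0,0,0,0])

```text
t: 54.08
eef_pos: [0.498, 0.2067, 0.1222]
orientation: [0.0, 0.031, 1.0, -0.0]
wrist_force: [1.2, -5.7, 4.6]
width: 0.0092
```

```bash
python3 -c "
from plan import *
plan(*case(-.083,0),.120,YC+180+90)"; python3 btn.py
```

```text
t 54.08 pos [0.498  0.2067 0.1222] yaw 176.44 w 0.0092 F [ 1.2 -5.7  4.6] j [ 0.76  0.25 -0.44  0.   -0.88 -0.82]
 rotvec [-0.0008  0.001  -0.0083]  trans(new axes) [0.0011 0.0017 0.0022]  trans(current axes) [0.0011 0.0017 0.0022] dist 0.003
side lid plane slope x,y [-0.  0.] z0 99.10068761894547 6793
side fin 137 c own [-75.1   4.3] size [26.9 37.8] angle from own y (ccw)  30.411392 ztop 129.96714610819754
side bar 70 c own [-63.    4.5] size [13.  25.8] angle from own y (ccw)  53.775284 ztop 113.42258928956562
top lid plane slope x,y [ 0. -0.] z0 101.1697470737443 1208
top fin 24 c own [-101.7   -0.5] size [7.3 8.2] angle from own y (ccw)  0.39453125 ztop 129.57902437544524
top bar 39 c own [-102.2   -1.1] size [17.5 14.1] angle from own y (ccw)  -87.834305 ztop 113.22834459194416
```

Release, rise, and measure.

Request:
servo_tool(steps=[0,0,0,0,0,-0.008,0,0,0,0,0,0,0,0,0,0,0,0])

```text
t: 54.43
eef_pos: [0.498, 0.2067, 0.1222]
orientation: [0.0, 0.03, 1.0, -0.0]
wrist_force: [1.8, -5.1, 4.8]
width: 0.0091
```

Request:
servo_tool(steps=[0,0,0,0,0,0,0,0,0,0,0,0,0,0,0,0,0,0,0,0,0,0,0,0], jaw=0.2)

```text
t: 54.77
eef_pos: [0.4974, 0.2076, 0.1214]
orientation: [-0.0, 0.03, 1.0, 0.0]
wrist_force: [-0.3, -0.4, 0.2]
width: 0.0341
```

Request:
servo_tool(steps=[0,0,-0.005,0,0,0,0,0,-0.01,0,0,0,0,0,-0.02,0,0,0,0,0,-0.03,0,0,0,0,0,-0.035,0,0,0,0,0,-0.035,0,0,0,0,0,-0.035,0,0,0,0,0,-0.035,0,0,0,0,0,0,0,0,0,0,0,0,0,0,0])

```text
t: 55.6
eef_pos: [0.4981, 0.2079, 0.3299]
orientation: [0.002, 0.03, 1.0, 0.002]
wrist_force: [0.5, 0.5, -1.7]
width: 0.0342
```

```bash
python3 btn.py;python3 -c "
from plan import *
plan(*case(-.083,0),.320,YC+180+90)"
```

```text
side lid plane slope x,y [-0.  0.] z0 99.11301876095578 6804
side fin 134 c own [-81.5   0.3] size [45.7 10.6] angle from own y (ccw)  -89.59742 ztop 126.66171463749431
side bar 119 c own [-81.    3.8] size [13.9 56.7] angle from own y (ccw)  80.27353 ztop 113.99739664288245
top lid plane slope x,y [-0.  0.] z0 101.33048391001977 1953
top fin 117 c own [-83.6  -0.6] size [42.9 10. ] angle from own y (ccw)  -88.67272 ztop 130.1361128458566
top bar 78 c own [-83.4  -2.1] size [55.1 18.4] angle from own y (ccw)  -86.80223 ztop 112.47847956022204
t 55.7 pos [0.497  0.2072 0.3266] yaw 176.52 w 0.0343 F [-0.1 -0.6 -1.1] j [ 0.76  0.09 -0.14 -0.   -1.34 -0.82]
 rotvec [ 0.0005 -0.0002 -0.0069]  trans(new axes) [0.     0.0013 0.0066]  trans(current axes) [0.0001 0.0013 0.0066] dist 0.007
```

```bash
python3 - <<'E'
from h import *
for n,t in(("side","b_side"),("top","b_top")):
    a=load(n+"0")["image"].astype(int);b=load(t)["image"].astype(int)
    m=(cv2.GaussianBlur(abs(a-b).max(-1).astype(np.float32),(5,5),0)>25).astype(np.uint8)
    k,l,st,ce=cv2.connectedComponentsWithStats(m)
    print(n,[s.tolist() for s in st[1:] if s[4]>8])
E
```

```text
side [[238, 0, 95, 209, 13025], [329, 136, 32, 43, 750], [534, 224, 26, 70, 792], [552, 238, 8, 9, 27], [325, 250, 28, 18, 358], [157, 269, 169, 121, 8799], [281, 273, 8, 8, 38]]
top [[0, 195, 183, 174, 17884], [297, 207, 26, 14, 268], [369, 219, 32, 13, 328], [405, 226, 35, 12, 299], [255, 263, 22, 29, 469]]
```

```bash
python3 -c "
from station import ticket
print(ticket.finish_job())"
```

```text
the job is handed in; nothing more can be done
None
```

The case is packed, shut and latched, and I handed the job in at about 56 s of the 208 s allowed. All three cassettes were present.

- **Cassettes:** I lifted each one off its peg and lowered it into slots 0, 1 and 2 until it touched the floor at about 2–4 N. After the logger went in, both camera views showed all three upright between the ribs.
- **Logger:** It had not moved when I went to pick it up, and I laid it flat in the bay. I confirmed this in both views before closing the lid.
- **Lid:** I pushed it over from behind and pressed it down to a hard stop at about 21 N. Both cameras then measured it level, with its top at 99 mm and 101 mm against the nominal 100 mm.
- **Turnbutton:** I turned it after the lid was shut, from about 12° to about 90–91° measured on its finger fin. The bar measured 80° in the side view and 93° in the top view. Those two fits came from a less clean outline, so I trusted the fin.
- **Everything else:** Comparing first and last pictures, the only changes were the robot, cassettes, logger and case. The spanner and most of the rack were hidden by the arm in the last side view, but the top view showed no change there.

**Not checked:** I reached the picture limit during the lid closing, so the final lid and turnbutton checks are from depth measurements only. I did not see them in a picture.

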